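# Furnish the miniature room from two stacks

### The arm

A 6-joint arm with a two-finger parallel gripper is mounted at the origin on the work surface. World frame = base frame: x ahead of the robot, y to its left, z up, the work surface at z = 0. Lengths are in mm, angles in rad, forces in N, time in s.
With the tool pointing down it reaches from about 400 to 925 mm from the base axis. Payload 12.5 kg.
Tool frame: the origin (TCP) lies on the centre line of the jaws, within the pads' length; the fingertips stand 19 mm ahead of it and the grasp point (between the pads) is the TCP; y points along the fingers, x is the direction in which the jaws open and shut, and the axes are right-handed (so a half turn about y gives the same grasp; the last joint's range is limited). The gripper opens to 95 mm and grips with 3 to 60 N. Pads are 20 mm wide; open, the fingers measure 119 mm over their backs; the gripper's body (75 mm by 180 mm) begins 59 mm behind the grasp point.
Start: joints at [-1.454, 0.491, 1.559, -0, 1.092, -0.106], TCP at [138.123, -609.563, 233.661] pointing down, gripper open.
Joint ranges: [-3.1, 3.1], [-0.84, 2.19], [0.05, 2.79], [-1.13, 4.28], [0.06, 2.93], [-2.69, 2.69]. Speed limits (rad/s): [2.22, 2.22, 2.79, 3.14, 3.14, 3.14].

### API

Orientations are given as [roll, pitch, yaw] about the fixed x, y, z axes, in that order (R = Rz(yaw) Ry(pitch) Rx(roll)).
In Python, from cell import env gives the robot as it stands. The module is installed in compiled form; this text tells all that it offers.
- The arm moves only by the tool move_arm, never from a script. Its argument "rows" is a list of rows, each an object of numbers: "tx", "ty", "tz": the shift along the tool's x, y, z in cm; "rx", "ry", "rz": the turn, a rotation vector about the tool's x, y, z in rad; "grip": the opening in per cent of the stroke, from 0 (shut) to 100 (fully open). In form: [{"tx": .., "ty": .., "tz": .., "rx": .., "ry": .., "rz": .., "grip": ..}, ...]. A call has 1 to 10 rows; each row shifts and turns the commanded pose from where the row before left it, along the tool's axes as they then stand; what a row does not reach is not made up. A row lasts 1/12 s, in which the tool goes at most 41.7 mm and 7.16 degrees, less where a joint would pass 70% of its speed; a pose out of reach is approached as far as the arm can. A call is refused whole if a number of a shift passes 4.17 or a number of a turn 0.125, either way. A call with a gripper value outside its range is refused whole. The fingers move at their own pace and stop on an object; the grip force is fixed at half the most. Time passes only in rows, so rows that do not move let the fingers close. It gives the time, the measured TCP pose, the force and the opening at its end, in the units of the state.
- env.state(): the state, without advancing time (a new reading comes with each control period).
- env.read_camera(name): name is "scene" or "top"; returns (picture, depth): 400x640x3 uint8, blue, green, red; 400x640 float32, mm along the optical axis (not along the pixel's ray), 0 where there is no reading.
- env.calibration(name): a dict with "vertical_fov" (degrees; the focal length in pixels is half the picture's height over the tangent of half this angle, whatever the lens; pixels are square), "cx", "cy" (the principal point, pixels), "eye" and "rotation" of the camera in the world. Camera axes: x right, y up, looking along -z (the intrinsics and any distortion apply to the point x, -y, -z); pixel columns grow to the right and rows downward; lengths in mm; the calibration is good to about 2 mm. A picture is of the moment at which its call begins. calibration takes no time and is no camera call.
- env.job_done(): hands the job in, once; it reports no verdict.
The state is a dict: "t": time; "joints": joint angles; "qvel": joint speeds; "tau": joint torques, N m; "eef_pos": TCP position; "tcp_rot": TCP orientation; "ft_force": force on the tool from outside, world axes, zero at the start; "moment": the same for the moment, N m; "opening": opening from 0.0 (shut) to 1.0 (fully open).
Only numpy, scipy, OpenCV 4.12 (cv2) and the standard library are available. Lean on these libraries where they do the work, as an engineer would, in place of code of your own. Each camera call takes 0.05 s, during which the arm holds its last target.

### The job

Furnish the miniature room for its photograph: take the two stacks of doll's-house furniture apart, and stand each of the five pieces upright in the middle of the grey mat cut to its own outline (each mat is its piece's outline with an even 12 mm border), its long side along the mat's long side; which end is which does not matter. Let no piece topple over, and leave the wooden mannequin and the glue bottle where they are.

Things in the scene. Friction and masses are not known exactly. Their poses are not given: they have to be found in the camera images.
- table_piece_mid (a point): centre (half-way up, 18 mm above its feet) of the miniature coffee table with a dark wooden top, loose, 104 x 60 x 36 mm, about 50 g: solid 6 mm top with a 10 mm deep apron flush under each long edge and four corner legs; x along its length, y across its width, z up. At the start it stands on the parquet with either the bench (and stool) or the chest on top of it. Best gripped across its 60 mm width at mid-length.
- console_mid (a point): centre (half-way up, 18 mm) of the miniature TV console, loose, 120 x 40 x 36 mm, about 60 g: long low box, white top, light wood body, open right through except for a solid 20 mm post at mid-length; x along its length, y across its width, z up. At the start it stands on the parquet with either the chest or the bench (and stool) on top of it. Grip across its 40 mm width at mid-length.
- bench_mid (a point): centre (half-way up, 15 mm) of the miniature light wooden bench, loose, 76 x 32 x 30 mm, about 30 g: a solid 9 mm thick seat (its underside 21 mm above its feet) on two end panels, open below; x along its length, y across its width, z up. At the start it stands on the coffee table or on the console, and the stool stands on it. Grip across the 32 mm wide seat.
- chest_mid (a point): centre (half-way up, 15 mm) of the miniature chest of drawers, loose, solid, 46 x 36 x 30 mm, about 35 g, brown wooden box with small brass pulls on both long sides; x along its length, y across its width, z up. At the start it stands on the console or on the coffee table, whichever does not carry the bench.
- stool_mid (a point): centre (half-way up, 17 mm) of the round drum stool, loose, solid upright dark wooden cylinder with a grey seat pad, 32 mm in diameter, 34 mm high, about 22 g; z up. At the start it stands on the bench, the highest of all.
- table_mat: dark grey flat felt mat, fixed to the parquet, 2 mm thick; origin at the centre of its underside (its top is 2 mm higher), rectangle 128 x 84 mm, x along the long side: the place of the coffee table. The mats and stacks lie on a 12 mm thick parquet floor (its top is 12 mm above the bench top).
- console_mat: dark grey flat felt mat, fixed to the parquet, 2 mm thick; origin at the centre of its underside (its top is 2 mm higher), rectangle 144 x 64 mm, x along the long side: the place of the TV console.
- bench_mat: dark grey flat felt mat, fixed to the parquet, 2 mm thick; origin at the centre of its underside (its top is 2 mm higher), rectangle 100 x 56 mm, x along the long side: the place of the bench.
- chest_mat: dark grey flat felt mat, fixed to the parquet, 2 mm thick; origin at the centre of its underside (its top is 2 mm higher), rectangle 70 x 60 mm, x along the long side: the place of the chest of drawers.
- stool_mat: dark grey flat felt mat, fixed to the parquet, 2 mm thick; origin at the centre of its underside (its top is 2 mm higher), disc 56 mm in diameter: the place of the round stool.
- mannequin: bystander: small wooden artist's mannequin on a 52 mm round foot, 111 mm tall, loose, at one side of the parquet (y above 0.35); origin at the centre of its underside. Not to be disturbed.
- glue: bystander: white bottle with orange cap, 36 mm in diameter, 85 mm tall, loose, at the other side of the parquet (y below -0.35); origin at the centre of its underside. Not to be disturbed.
Not all that is in view belongs to the job. What is shaped like the part that bears table_piece_mid but pink or purple is not meant.

How it is judged:
By the outcome, as a careful person would: the job done as asked, in the order asked, and still so for the second after the job is handed in, with the robot touching nothing.
It also fails if it takes over 141 s, if anything falls off the work surface, if the arm or the gripper's body presses on something with over 40 N, if the wrist force passes 120 N, or if a joint passes its speed limit or range.

## Working session

There is one attempt and no reset: what is moved stays moved. The work goes in short steps, Python scripts to look and compute and a tool call to move; the robot and the scene stay as the last step left them, time stands still between calls to the robot, and variables do not carry over. Pictures are saved under pics/ and viewed, and the job is handed in when it is done.

Besides the shell and the picture viewer there is one more tool, called after "Request:" as name([rows], argument=value, ...), one row to a line, values as JSON. move_arm: Moves the arm, as the interface text tells. Its arguments: {"type":"object","properties":{"rows":{"type":"array"}},"required":["rows"]}

```bash
mkdir -p pics; python3 - <<'E'
from cell import env
import cv2,numpy as np
print(env.state())
for n in("scene","top"):
    print(n,env.calibration(n))
    p,d=env.read_camera(n)
    cv2.imwrite(f"pics/{n}0.png",p); np.savez(f"pics/{n}0.npz",p=p,d=d)
E
```

```text
{'t': 0.0, 'joints': array([-1.45362663e+00,  4.91567488e-01,  1.55942533e+00, -4.40978205e-05,
        1.09171895e+00, -1.05619502e-01]), 'qvel': array([-1.10393802e-03, -6.63456373e-04, -4.52902388e-04, -5.15553927e-04,
        8.91570448e-05,  6.32641131e-04]), 'tau': array([ 1.46576011e-03, -6.12637711e+01, -2.58181089e+01,  6.93997764e-02,
        4.82356525e-02, -9.24599294e-05]), 'eef_pos': array([ 138.06928103, -609.3363181 ,  233.06512146]), 'tcp_rot': array([-1.57071724e+00,  1.11700162e-03, -1.34798673e+00]), 'ft_force': array([ 0.36105188, -0.45473507,  0.24059948]), 'moment': array([0.05769303, 0.00619194, 0.00297041]), 'opening': 1.001938228073808}
scene {'vertical_fov': 56.044516300298575, 'cx': 323.46020151562254, 'cy': 196.99607437107954, 'eye': array([924.33148468, 770.93709797, 627.6762406 ]), 'rotation': array([0.98898417, 0.00702043, 2.55462959])}
top {'vertical_fov': 45.73374720425941, 'cx': 321.6292947384192, 'cy': 198.84164470894729, 'eye': array([ 316.53883249,   34.86976589, 1389.69882795]), 'rotation': array([ 0.13560437,  0.02152736, -1.57139544])}
```

View pics/scene0.png

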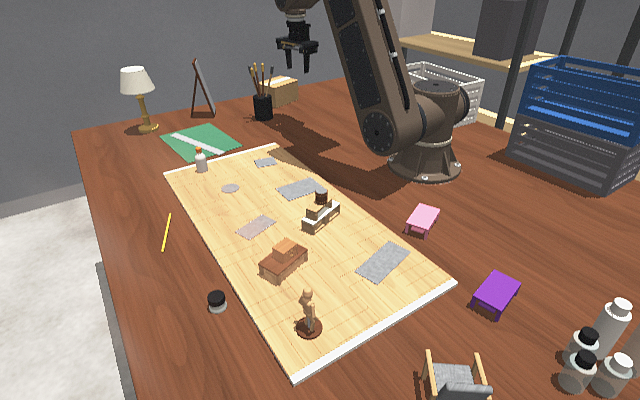

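View pics/top0.png

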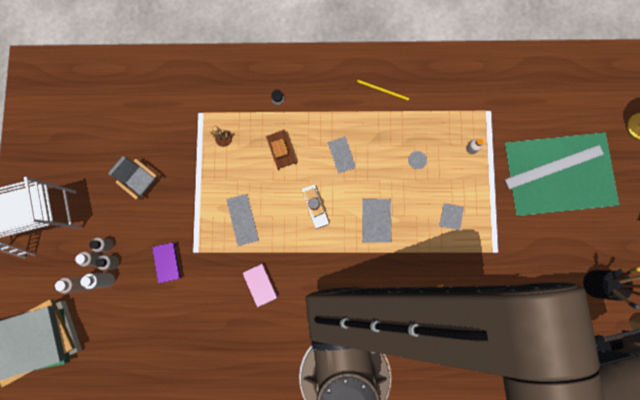

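```bash
cat > h.py <<'E'
import cv2,numpy as np
from scipy.spatial.transform import Rotation as Ro
from cell import env
C={n:env.calibration(n) for n in("scene","top")}
def par(n):
    c=C[n]; f=200/np.tan(np.radians(c["vertical_fov"])/2)
    return f,c["cx"],c["cy"],np.array(c["eye"]),Ro.from_euler("xyz",c["rotation"]).as_matrix()
def ray(n,uv,z):
    f,cx,cy,e,R=par(n); uv=np.atleast_2d(uv).astype(float)
    d=np.c_[(uv[:,0]-cx)/f,-(uv[:,1]-cy)/f,-np.ones(len(uv))]@R.T
    return e+d*((z-e[2])/d[:,2])[:,None]
def proj(n,P):
    f,cx,cy,e,R=par(n); q=(np.atleast_2d(P)-e)@R
    return np.c_[cx+f*q[:,0]/-q[:,2],cy-f*q[:,1]/-q[:,2]]
def cloud(n,d):
    f,cx,cy,e,R=par(n); v,u=np.mgrid[:400,:640]
    q=np.stack([(u-cx)/f*d,-(v-cy)/f*d,-d],-1); return q@R.T+e
E
python3 - <<'E'
from h import *
a=np.load("pics/top0.npz");P=cloud("top",a["d"])
for u,v in[(282,150),(315,207),(242,219),(342,155),(260,130),(560,180),(350,230)]: print(u,v,P[v,u].round(1),a["p"][v,u])
a2=np.load("pics/scene0.npz");P2=cloud("scene",a2["d"])
for u,v in[(321,196),(385,260),(285,243),(300,220)]: print(u,v,P2[v,u].round(1),a2["p"][v,u])
p=a["p"]; cv2.imwrite("pics/topz.png",cv2.resize(p[110:260,190:500],None,fx=2.55,fy=2.55,interpolation=cv2.INTER_CUBIC))
p=a2["p"]; cv2.imwrite("pics/scz.png",cv2.resize(p[130:350,160:470],None,fx=2.55,fy=2.55,interpolation=cv2.INTER_CUBIC))
hsv=cv2.cvtColor(a["p"],cv2.COLOR_BGR2HSV)
m=((hsv[...,1]<50)&(hsv[...,2]>60)&(hsv[...,2]<190)).astype(np.uint8)
n,l,st,ce=cv2.connectedComponentsWithStats(m)
for i in range(1,n):
    x,y,w,h,A=st[i]
    if A>120 and 200<x<490 and 112<y<250:
        c=max(cv2.findContours((l==i).astype(np.uint8),cv2.RETR_EXTERNAL,cv2.CHAIN_APPROX_NONE)[0],key=len)
        q=ray("top",np.argwhere(l==i)[:,::-1],14)[:,:2]
        cc=q.mean(0); w_,V=np.linalg.eigh(np.cov(q.T)); 
        print(st[i],cc.round(1),"dims",np.sqrt(12*w_)[::-1].round(1),"long yaw",np.arctan2(V[1,1],V[0,1]).round(3), cv2.minAreaRect(q.astype(np.float32)))
E
```

```text
282 150 [636.2 175.5  76.6] [ 67 124 193]
315 207 [468.8  80.3 111.1] [145 139 139]
242 219 [445.7 297.2  13.8] [149 144 142]
342 155 [635.2   3.9  14.1] [151 146 144]
260 130 [713.3 249.   13.6] [111 170 222]
560 180 [ 560.1 -638.1   -2.7] [104 138  70]
350 230 [413.  -17.9  11.6] [114 173 223]
321 196 [487.7  96.6 102.4] [39 54 80]
385 260 [440.1 298.3  12.8] [197 199 194]
285 243 [639.4 179.1  76.3] [114 170 233]
300 220 [526.8  50.2  13.7] [183 243 255]
[328 137  28  36 596] [636.7   5.8] dims [98.4 54.4] long yaw -2.837 ((636.8630981445312, 5.75323486328125), (97.7582015991211, 54.13983154296875), 18.12558364868164)
[409 152  18  17 249] [ 619.6 -218. ] dims [46.6 45.3] long yaw 1.59 ((618.940185546875, -218.40333557128906), (50.23919677734375, 48.156166076660156), 89.6716079711914)
[ 227  194   31   52 1024] [444.2 297. ] dims [141.4  62.2] long yaw -2.876 ((444.666015625, 296.9339904785156), (141.31362915039062, 62.10179901123047), 15.39666748046875)
[ 362  199   29   43 1212] [442.1 -94.6] dims [125.4  81.7] long yaw 3.136 ((442.06951904296875, -94.0238037109375), (81.93399047851562, 122.41191101074219), 89.79782104492188)
[440 204  24  26 471] [ 452.2 -311.5] dims [67.7 58.4] long yaw 2.893 ((452.298583984375, -311.3556213378906), (58.3462028503418, 67.68374633789062), 77.88378143310547)
```

View pics/topz.png

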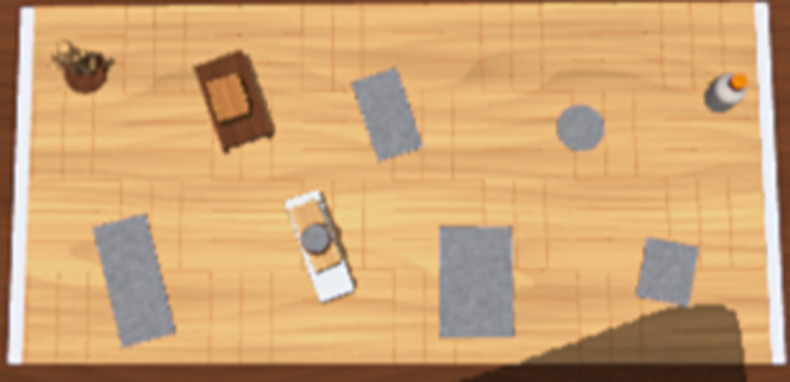

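View pics/scz.png

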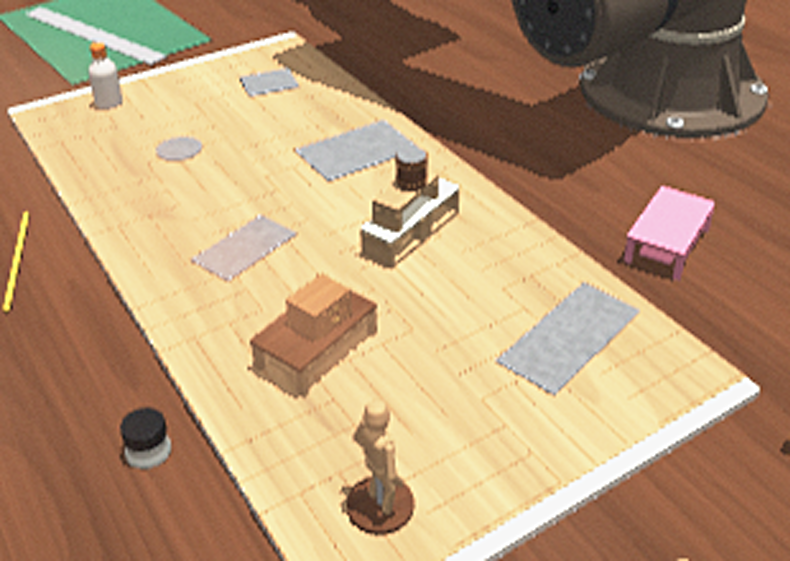

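```bash
cat >> h.py <<'E'
def blob(n,p,d,lo,hi,zp,roi,col=None):
    P=cloud(n,d); m=(P[...,2]>lo)&(P[...,2]<hi)&(d>0)
    if col is not None: m&=col(cv2.cvtColor(p,cv2.COLOR_BGR2HSV).astype(int))
    k=np.zeros_like(m); u0,u1,v0,v1=roi; k[v0:v1,u0:u1]=1; m&=k
    nn,l,st,ce=cv2.connectedComponentsWithStats(m.astype(np.uint8))
    if nn<2: return None
    i=1+np.argmax(st[1:,4]); uv=np.argwhere(l==i)[:,::-1]
    q=ray(n,uv,zp)[:,:2]; c=q.mean(0); w,V=np.linalg.eigh(np.cov(q.T))
    y=np.arctan2(V[1,1],V[0,1])%np.pi
    r=cv2.minAreaRect(q.astype(np.float32))
    return dict(n=len(uv),c=c.round(1),dims=np.sqrt(12*w)[::-1].round(1),yaw=round(y,3),rect=np.round(np.array(r[0]+r[1]+(np.radians(r[2]),)),3),zmed=np.median(P[l==i][:,2]).round(1))
E
python3 - <<'E'
from h import *
a=np.load("pics/top0.npz");p,d=a["p"],a["d"]
T=(255,300,125,175);K=(295,340,175,235)
for nm,args in dict(table=(38,60,48,T),chest=(66,90,78,T),console=(38,56,48,K),bench=(66,90,78,K),stool=(98,120,112,K)).items():
    print(nm,blob("top",p,d,*args))
a=np.load("pics/scene0.npz");p,d=a["p"],a["d"]
T=(250,320,225,285);K=(295,345,180,240)
for nm,args in dict(table=(40,56,48,T),chest=(72,90,78,T),console=(43,56,48,K),bench=(74,85,78,K),stool=(108,120,112,K)).items():
    print(nm,blob("scene",p,d,*args))
hsvm=[("cm",(350,420,235,290)),("bm",(230,280,210,242))]
a=np.load("pics/top0.npz");P=cloud("top",a["d"])
np.set_printoptions(linewidth=250)
print(P[185:232,300:332,2].round(0).astype(int))
E
```

```text
table {'n': 497, 'c': array([647.8, 180.9]), 'dims': array([121.4,  66.7]), 'yaw': np.float64(0.334), 'rect': array([6.48504e+02, 1.83044e+02, 1.04559e+02, 5.98000e+01, 3.42000e-01]), 'zmed': np.float64(46.9)}
chest {'n': 217, 'c': array([642.2, 184. ]), 'dims': array([48.3, 37.3]), 'yaw': np.float64(0.353), 'rect': array([6.42315e+02, 1.83740e+02, 4.88900e+01, 3.68440e+01, 3.24000e-01]), 'zmed': np.float64(76.6)}
console {'n': 176, 'c': array([441.4,  71.5]), 'dims': array([50.1, 37.1]), 'yaw': np.float64(1.023), 'rect': array([4.53368e+02, 7.41410e+01, 6.25760e+01, 3.95740e+01, 3.49000e-01]), 'zmed': np.float64(46.9)}
bench {'n': 115, 'c': array([510.3,  95.7]), 'dims': array([34.2, 29.5]), 'yaw': np.float64(1.596), 'rect': array([5.06353e+02, 9.46230e+01, 3.67760e+01, 3.16630e+01, 3.81000e-01]), 'zmed': np.float64(76.4)}
stool {'n': 112, 'c': array([479.8,  85.2]), 'dims': array([28.8, 28. ]), 'yaw': np.float64(1.12), 'rect': array([480.985,  84.396,  30.171,  29.937,   0.   ]), 'zmed': np.float64(111.7)}
table {'n': 593, 'c': array([661.8, 197.8]), 'dims': array([107. ,  58.2]), 
[... 400 characters left out ...]
ay([131.8,  34.3]), 'yaw': np.float64(0.253), 'rect': array([4.81942e+02, 8.78040e+01, 1.26370e+02, 4.24590e+01, 3.10000e-01]), 'zmed': np.float64(48.3)}
bench {'n': 158, 'c': array([499.7,  95.3]), 'dims': array([70.7, 33. ]), 'yaw': np.float64(0.197), 'rect': array([4.9000e+02, 8.9123e+01, 8.0436e+01, 3.4421e+01, 3.9500e-01]), 'zmed': np.float64(78.4)}
stool {'n': 81, 'c': array([482.5,  87.9]), 'dims': array([34.1, 28.1]), 'yaw': np.float64(0.944), 'rect': array([481.453,  87.131,  33.559,  30.861,   0.973]), 'zmed': np.float64(112.3)}
[[10 15 14 ... 16 14 13]
 [12 10 16 ... 13 12 10]
 [13 13 11 ... 10 16 12]
 ...
 [15  5 13 ... 12 16 11]
 [ 8 11 15 ...  6 10 15]
 [ 9 16  9 ... 13 12 14]]
```

```bash
cat >> h.py <<'E'
def plan(x,y,z,yaw):
    s=env.state(); e=np.array(s["eef_pos"]); r=s["tcp_rot"]
    dy=(yaw-r[2]+np.pi/2)%np.pi-np.pi/2; yf=r[2]+dy
    D=np.array([x,y,z])-e
    print("t",round(s["t"],2),"at",e.round(1),"rot",np.round(r,3),"op",round(s["opening"],3),"F",np.round(s["ft_force"],1),"j6",round(s["joints"][5],2))
    print("ry %.3f  tx %.2f cm  tz %.2f cm  ty %.2f cm"%(-dy,(D[0]*np.cos(yf)+D[1]*np.sin(yf))/10,(-D[0]*np.sin(yf)+D[1]*np.cos(yf))/10,-D[2]/10))
E
python3 - <<'E'
from h import *
print([env.state()["eef_pos"].round(2) for _ in range(3)])
plan(340,-609,180,-1.23)
E
```

```text
[array([ 138.1 , -609.37,  233.12]), array([ 138.1 , -609.37,  233.12]), array([ 138.1 , -609.37,  233.12])]
t 0.1 at [ 138.1 -609.4  233.1] rot [-1.571e+00  1.000e-03 -1.348e+00] op 0.996 F [-0.3  0.5 -0.5] j6 -0.11
ry -0.118  tx 6.71 cm  tz 19.04 cm  ty 5.31 cm
```

Request:
move_arm([
  {"ry":-0.118},
  {"tx":1.1,"tz":3.2},
  {"tx":1.1,"tz":3.2},
  {"tx":1.1,"tz":3.2},
  {"tx":1.1,"tz":3.2},
  {"tx":1.1,"tz":3.2},
  {"tx":1.1,"tz":3.2},
  {"tx":-3.3,"tz":2.0},
  {"tx":-3.3,"tz":2.0},
  {"tx":-3.3,"tz":2.0},
])

```text
validation failed for argument at $.ro...
```

Request:
move_arm([
  {"tx":-3.3,"tz":2.0},
  {"tx":-3.3,"tz":2.0},
  {"tx":-3.3,"tz":2.0},
  {"tx":-3.3,"tz":2.0},
  {"tx":-3.3,"tz":2.0},
  {"tx":-3.3,"tz":2.0},
  {"tx":-3.3,"tz":2.0},
  {"tx":-3.3,"tz":2.0},
  {"tx":-3.3,"tz":2.0},
  {"tx":-3.3,"tz":2.0},
])

```text
validation failed for argument at $.ro...
```

```bash
python3 -c "
from h import *
plan(480.8,85.9,140,-1.23)"
```

```text
t 0.1 at [ 138.1 -609.4  233.1] rot [-1.571e+00  1.000e-03 -1.348e+00] op 0.996 F [-0.3  0.5 -0.5] j6 -0.11
ry -0.118  tx -54.07 cm  tz 55.54 cm  ty 9.31 cm
```

Request:
move_arm([
  {"tx":0,"ty":0,"tz":0,"rx":0,"ry":-0.118,"rz":0,"grip":100},
  {"tx":1.1,"ty":0,"tz":3.2,"rx":0,"ry":0,"rz":0,"grip":100},
  {"tx":1.1,"ty":0,"tz":3.2,"rx":0,"ry":0,"rz":0,"grip":100},
  {"tx":1.1,"ty":0,"tz":3.2,"rx":0,"ry":0,"rz":0,"grip":100},
  {"tx":1.1,"ty":0,"tz":3.2,"rx":0,"ry":0,"rz":0,"grip":100},
  {"tx":1.1,"ty":0,"tz":3.2,"rx":0,"ry":0,"rz":0,"grip":100},
  {"tx":1.1,"ty":0,"tz":3.2,"rx":0,"ry":0,"rz":0,"grip":100},
  {"tx":-3.3,"ty":0,"tz":2.0,"rx":0,"ry":0,"rz":0,"grip":100},
  {"tx":-3.3,"ty":0,"tz":2.0,"rx":0,"ry":0,"rz":0,"grip":100},
  {"tx":-3.3,"ty":0,"tz":2.0,"rx":0,"ry":0,"rz":0,"grip":100},
])

```text
t: 0.93
eef_pos: [365.0, -492.5, 232.4]
tcp_rot: [-1.571, 0.002, -1.23]
ft_force: [0.8, -1.0, 0.3]
opening: 0.997
```

Request:
move_arm([
  {"tx":-3.3,"ty":0.4,"tz":2.0,"rx":0,"ry":0,"rz":0,"grip":100},
  {"tx":-3.3,"ty":0.4,"tz":2.0,"rx":0,"ry":0,"rz":0,"grip":100},
  {"tx":-3.3,"ty":0.4,"tz":2.0,"rx":0,"ry":0,"rz":0,"grip":100},
  {"tx":-3.3,"ty":0.4,"tz":2.0,"rx":0,"ry":0,"rz":0,"grip":100},
  {"tx":-3.3,"ty":0.4,"tz":2.0,"rx":0,"ry":0,"rz":0,"grip":100},
  {"tx":-3.3,"ty":0.4,"tz":2.0,"rx":0,"ry":0,"rz":0,"grip":100},
  {"tx":-3.3,"ty":0.4,"tz":2.0,"rx":0,"ry":0,"rz":0,"grip":100},
  {"tx":-3.3,"ty":0.4,"tz":2.0,"rx":0,"ry":0,"rz":0,"grip":100},
  {"tx":-3.3,"ty":0.4,"tz":2.0,"rx":0,"ry":0,"rz":0,"grip":100},
  {"tx":-3.3,"ty":0.4,"tz":2.0,"rx":0,"ry":0,"rz":0,"grip":100},
])

```text
t: 1.77
eef_pos: [442.7, -114.5, 193.4]
tcp_rot: [-1.571, -0.0, -1.23]
ft_force: [0.6, -0.6, 0.3]
opening: 1.003
```

```bash
python3 -c "
from h import *
plan(480.8,85.9,140,-1.23)"
```

```text
t 1.77 at [ 442.7 -114.5  193.4] rot [-1.571 -0.    -1.23 ] op 1.003 F [ 0.6 -0.6  0.3] j6 0.83
ry -0.000  tx -17.62 cm  tz 10.29 cm  ty 5.34 cm
```

Request:
move_arm([
  {"tx":-3.5,"ty":0.6,"tz":2.05,"rx":0,"ry":0,"rz":0,"grip":70},
  {"tx":-3.5,"ty":0.6,"tz":2.05,"rx":0,"ry":0,"rz":0,"grip":60},
  {"tx":-3.5,"ty":0.6,"tz":2.05,"rx":0,"ry":0,"rz":0,"grip":60},
  {"tx":-3.5,"ty":0.6,"tz":2.05,"rx":0,"ry":0,"rz":0,"grip":60},
  {"tx":-3.5,"ty":0.6,"tz":2.05,"rx":0,"ry":0,"rz":0,"grip":60},
  {"tx":0,"ty":1.0,"tz":0,"rx":0,"ry":0,"rz":0,"grip":60},
  {"tx":0,"ty":0,"tz":0,"rx":0,"ry":0,"rz":0,"grip":60},
  {"tx":0,"ty":0,"tz":0,"rx":0,"ry":0,"rz":0,"grip":60},
])

```text
t: 2.43
eef_pos: [480.5, 82.9, 153.2]
tcp_rot: [-1.572, 0.0, -1.229]
ft_force: [0.3, -0.1, -0.0]
opening: 0.601
```

```bash
python3 -c "
from h import *
plan(480.8,85.9,100,-1.23)
p,d=env.read_camera('scene');cv2.imwrite('pics/s1.png',cv2.resize(p[100:300,200:450],None,fx=3,fy=3,interpolation=2))"
```

```text
t 2.43 at [480.5  82.9 153.2] rot [-1.572  0.    -1.229] op 0.601 F [ 0.3 -0.1 -0. ] j6 1.26
ry 0.001  tx -0.27 cm  tz 0.13 cm  ty 5.32 cm
```

View pics/s1.png

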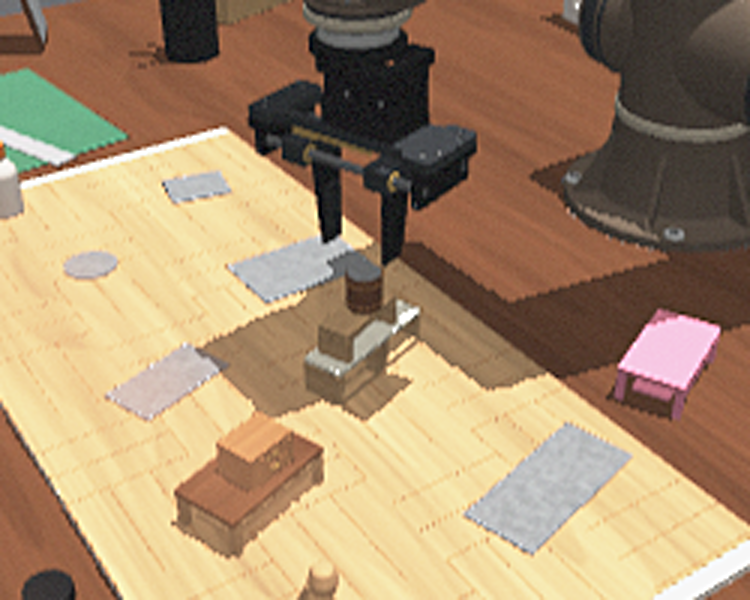

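Request:
move_arm([
  {"tx":-0.25,"ty":1.8,"tz":0.1,"rx":0,"ry":0,"rz":0,"grip":60},
  {"tx":0,"ty":1.8,"tz":0,"rx":0,"ry":0,"rz":0,"grip":60},
  {"tx":0,"ty":1.7,"tz":0,"rx":0,"ry":0,"rz":0,"grip":60},
  {"tx":0,"ty":0,"tz":0,"rx":0,"ry":0,"rz":0,"grip":40},
  {"tx":0,"ty":0,"tz":0,"rx":0,"ry":0,"rz":0,"grip":25},
  {"tx":0,"ty":0,"tz":0,"rx":0,"ry":0,"rz":0,"grip":20},
  {"tx":0,"ty":0,"tz":0,"rx":0,"ry":0,"rz":0,"grip":20},
  {"tx":0,"ty":0,"tz":0,"rx":0,"ry":0,"rz":0,"grip":20},
  {"tx":0,"ty":0,"tz":0,"rx":0,"ry":0,"rz":0,"grip":20},
])

```text
t: 3.23
eef_pos: [481.5, 85.3, 101.6]
tcp_rot: [-1.569, -0.001, -1.23]
ft_force: [-1.1, -2.8, 7.6]
opening: 0.334
```

```bash
python3 -c "
from h import *
plan(619,-218,180,-1.23)"
```

```text
t 3.23 at [481.5  85.3 101.6] rot [-1.569e+00 -1.000e-03 -1.230e+00] op 0.334 F [-1.1 -2.8  7.6] j6 1.27
ry 0.000  tx 33.18 cm  tz 2.82 cm  ty -7.84 cm
```

Request:
move_arm([
  {"tx":0,"ty":-1.5,"tz":0,"rx":0,"ry":0,"rz":0,"grip":20},
  {"tx":0,"ty":-3,"tz":0,"rx":0,"ry":0,"rz":0,"grip":20},
  {"tx":0,"ty":-3,"tz":0,"rx":0,"ry":0,"rz":0,"grip":20},
  {"tx":0,"ty":0,"tz":0,"rx":0,"ry":0,"rz":0,"grip":20},
])

```text
t: 3.57
eef_pos: [482.8, 85.7, 180.4]
tcp_rot: [-1.564, -0.002, -1.23]
ft_force: [0.6, 0.3, 0.8]
opening: 0.334
```

```bash
python3 -c "
from h import *
plan(619,-218,180,-1.23)
p,d=env.read_camera('scene');cv2.imwrite('pics/s2.png',cv2.resize(p[80:280,200:450],None,fx=3,fy=3,interpolation=2))"
```

```text
t 3.57 at [482.8  85.7 180.4] rot [-1.564 -0.002 -1.23 ] op 0.334 F [0.6 0.3 0.8] j6 1.27
ry 0.000  tx 33.18 cm  tz 2.69 cm  ty 0.04 cm
```

View pics/s2.png

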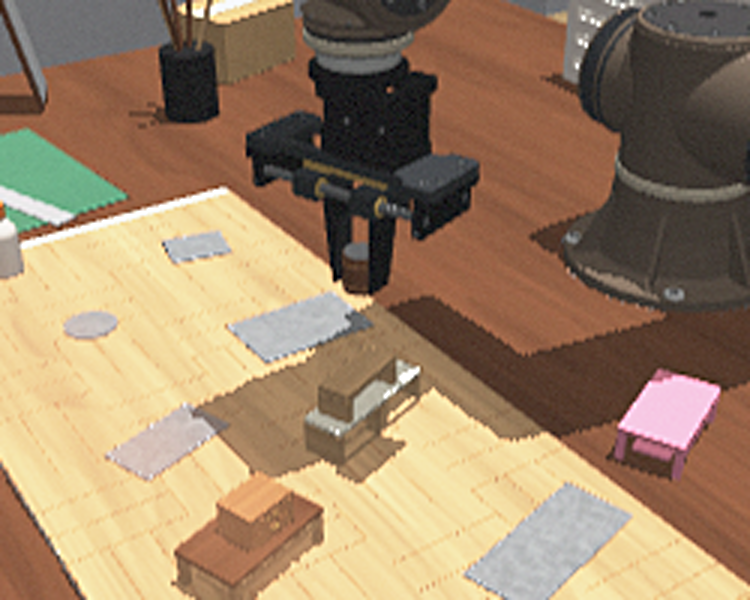

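```bash
python3 -c "
from h import *
p,d=env.read_camera('scene')
P=cloud('scene',d)
roi=(slice(155,180),slice(308,335))
hsv=cv2.cvtColor(p,cv2.COLOR_BGR2HSV)
print(hsv[155:180,308:335,2]); print(P[155:180,308:335,2].round().astype(int))
print(blob('scene',p,d,184,197,191,(308,335,155,176),lambda h:(h[...,2]>50)))
" | head -80
```

```text
[[122  25  24  22  42  38  32  30  35  61 172 155 159 165 177  27  28  26
   30  29  31  27  23  17 131 163 159]
 [141  14  25  33  36  30  39  33  33  62 172 160 155 161 173  18  35  32
   21  22  26  23  31  29 150 157 148]
 [168  25  15  26  38  36  31  33  40  59 169 158 156 159 177  21  18  33
   30  21  25  35  35  28 169 151 153]
 [169  30  15  35  37  35  33  43  31  65 173 156 149 158 175   4  26  33
   33  28  23  31  19  44 168 152 147]
 [158  39  21  17  38  37  36  30  25  63 171 166 156 157 177  16  28  31
   32  30  25  29   9  55 169 157 150]
 [152  69  27  26  36  32  35  33  32  62 166 163 162 166 178  12  17  22
   21  29  35  29  25  80 169 159 154]
 [147  84  22  27  36  29  35  28  27  54 144 136 135 142 159  19  20  26
   33  24  18  22  27  92 166 158 159]
 [146  79  20  32  42  39  32  60  86  95 112 113 111 115 124  11  28  29
   31  25  29  22  25 117 167 156 154]
 [148  99  22  24  31  38  49  99 118 110 106 106 109 110 122  13  26  36
   26  26  24  27  20 136 164 157 156]
 [140 140  23  23  33  31  65 122 112 112 105 107 109 110 118  14  29  29
   30  15
[... 2720 characters left out ...]
9 196   1   1   2   1]
 [  2   0 187 187 188 186 189 188 190 189 190 190 190 190 190 198 201 201
  200 199 196 197 192   0   3  -1   0]
 [  2   1 184 185 184 183 187 189 189 189 190 190 191 191 190 197 197 199
  199 197 196 193 190   1   1   0   0]
 [  0  -1 181 181 181 182 185 188 188 188 190 189 189 190 189 194 195 196
  194 192 190 189 187   0   0  -1   2]
 [ 13   0 178 179 179 177 181 185 187 186 188 188 187 187 188 192 192 191
  191 189 188 186 184   1   1   1   0]
 [ 11  13 175 175 175 175 180 182 183 185 185 186 186 185 184 188 189 190
  188 185 184 183 181   0   0  -1   1]
 [ 12  12 172 173 172 173 176 179 628 182 182 184 182 184 181 186 185 187
  185 184 181 180 177  -1   0   4   0]
```

```bash
python3 -c "
from h import *
from scipy.optimize import least_squares
p,d=env.read_camera('scene')
P=cloud('scene',d);s=env.state();e=s['eef_pos'];y=s['tcp_rot'][2]
v=cv2.cvtColor(p,cv2.COLOR_BGR2HSV)[...,2]
sub=np.zeros(v.shape,bool);sub[160:178,313:323]=1
m=sub&(v>52)&(P[...,2]>157)&(P[...,2]<196)
Q=P[m]-e; X=Q[:,0]*np.cos(y)+Q[:,1]*np.sin(y); Z=-Q[:,0]*np.sin(y)+Q[:,1]*np.cos(y); H=Q[:,2]
t=(H>8); print('top',t.sum(),X[t].min(),X[t].max(),np.percentile(Z[t],[2,50,98]),np.median(H[t]))
b=H<5; r=least_squares(lambda a:np.hypot(X[b]-a[0],Z[b]-a[1])-16,[0,0],loss='soft_l1'); print('side',b.sum(),r.x)
"
```

```text
top 51 -10.922183078897133 14.689023994666554 [-8.63457257  7.42904281 15.50126608] 12.253218589502438
side 66 [ 0.89985891 -0.99356757]
```

Request:
move_arm([
  {"tx":2,"ty":0,"tz":0.1,"rx":0,"ry":0,"rz":0,"grip":20},
  {"tx":3.65,"ty":0,"tz":0.3,"rx":0,"ry":0,"rz":0,"grip":20},
  {"tx":3.65,"ty":0,"tz":0.3,"rx":0,"ry":0,"rz":0,"grip":20},
  {"tx":3.65,"ty":0,"tz":0.3,"rx":0,"ry":0,"rz":0,"grip":20},
  {"tx":3.65,"ty":0,"tz":0.3,"rx":0,"ry":0,"rz":0,"grip":20},
  {"tx":3.65,"ty":0,"tz":0.3,"rx":0,"ry":0,"rz":0,"grip":20},
  {"tx":3.65,"ty":0,"tz":0.3,"rx":0,"ry":0,"rz":0,"grip":20},
  {"tx":3.65,"ty":0,"tz":0.3,"rx":0,"ry":0,"rz":0,"grip":20},
  {"tx":3.65,"ty":0,"tz":0.3,"rx":0,"ry":0,"rz":0,"grip":20},
  {"tx":2,"ty":0,"tz":0.2,"rx":0,"ry":0,"rz":0,"grip":20},
])

```text
t: 4.55
eef_pos: [617.9, -221.7, 173.6]
tcp_rot: [-1.572, 0.001, -1.232]
ft_force: [0.4, 0.1, -0.1]
opening: 0.33
```

Request:
move_arm([
  {"tx":0,"ty":3.5,"tz":0,"rx":0,"ry":0,"rz":0,"grip":20},
  {"tx":0,"ty":3.5,"tz":0,"rx":0,"ry":0,"rz":0,"grip":20},
  {"tx":0,"ty":3.5,"tz":0,"rx":0,"ry":0,"rz":0,"grip":20},
  {"tx":0,"ty":2,"tz":0,"rx":0,"ry":0,"rz":0,"grip":20},
  {"tx":0,"ty":0,"tz":0,"rx":0,"ry":0,"rz":0,"grip":20},
  {"tx":0,"ty":0,"tz":0,"rx":0,"ry":0,"rz":0,"grip":20},
])

```text
t: 5.05
eef_pos: [616.7, -218.1, 48.9]
tcp_rot: [-1.573, 0.002, -1.23]
ft_force: [1.3, -0.0, 1.3]
opening: 0.332
```

```bash
python3 -c "
from h import *
plan(619.5,-218,39,-1.23)
a=np.load('pics/scene0.npz');p=a['p'];h=cv2.cvtColor(p,cv2.COLOR_BGR2HSV)
print(h[189,229],h[189,245],h[190,270],h[225,255],h[260,385])
for zr,roi in((14,(215,245,178,196)),(14,(230,280,212,240)),(14,(250,280,155,168)),(14,(275,322,175,202)),(14,(350,420,235,290))):
  r=blob('scene',p,a['d'],0,25,zr,roi,lambda h:(h[...,1]<45)); print(r)
"
```

```text
t 5.05 at [ 616.7 -218.1   48.9] rot [-1.573  0.002 -1.23 ] op 0.332 F [ 1.3 -0.   1.3] j6 0.79
ry -0.000  tx 0.09 cm  tz 0.27 cm  ty 0.99 cm
[ 10  15 201] [ 20  93 242] [ 24  77 246] [  8  34 215] [ 78   6 199]
{'n': 124, 'c': array([ 622.7, -214.6]), 'dims': array([47.4, 45.7]), 'yaw': np.float64(1.865), 'rect': array([ 623.281, -214.395,   46.76 ,   52.781,    0.972]), 'zmed': np.float64(14.5)}
{'n': 453, 'c': array([639.9,   9.1]), 'dims': array([98. , 53.8]), 'yaw': np.float64(0.307), 'rect': array([6.39836e+02, 7.53300e+00, 9.77990e+01, 5.69140e+01, 3.16000e-01]), 'zmed': np.float64(14.5)}
{'n': 162, 'c': array([ 455.4, -308. ]), 'dims': array([69.9, 60.2]), 'yaw': np.float64(3.066), 'rect': array([ 454.926, -309.888,   62.943,   69.352,    1.353]), 'zmed': np.float64(14.4)}
{'n': 572, 'c': array([447.3, -92.1]), 'dims': array([125.9,  81.7]), 'yaw': np.float64(0.096), 'rect': array([443.696, -91.279,  82.957, 128.569,   1.569]), 'zmed': np.float64(14.5)}
{'n': 1132, 'c': array([450.5, 300.4]), 'dims': array([142.9,  63.5]), 'yaw': np.float64(0.267), 'rect': array([4.46964e+02, 2.98928e+02, 1.44032e+02, 6.42190e+01, 2.65000e-01]), 'zmed': np.float64(14.3)}
```

Request:
move_arm([
  {"tx":0.03,"ty":0.5,"tz":0.4,"rx":0,"ry":0,"rz":0,"grip":20},
  {"tx":0,"ty":0.3,"tz":0,"rx":0,"ry":0,"rz":0,"grip":20},
  {"tx":0,"ty":0.2,"tz":0,"rx":0,"ry":0,"rz":0,"grip":20},
  {"tx":0,"ty":0,"tz":0,"rx":0,"ry":0,"rz":0,"grip":20},
])

```text
t: 5.38
eef_pos: [621.5, -217.3, 41.1]
tcp_rot: [-1.57, -0.001, -1.23]
ft_force: [-0.8, 0.3, -0.3]
opening: 0.331
```

```bash
python3 -c "
from h import *
plan(620.5,-217,39,-1.23)
p,d=env.read_camera('scene');P=cloud('scene',d);cv2.imwrite('pics/s3.png',cv2.resize(p[100:220,170:320],None,fx=5,fy=5,interpolation=2))
v=cv2.cvtColor(p,cv2.COLOR_BGR2HSV)[...,2]
u=proj('scene',[[620,-217,48],[620,-217,14]]).round().astype(int);print(u)
"
```

```text
t 5.38 at [ 621.5 -217.3   41.1] rot [-1.57e+00 -1.00e-03 -1.23e+00] op 0.331 F [-0.8  0.3 -0.3] j6 0.79
ry 0.000  tx -0.06 cm  tz -0.08 cm  ty 0.21 cm
[[229 178]
 [230 187]]
```

View pics/s3.png

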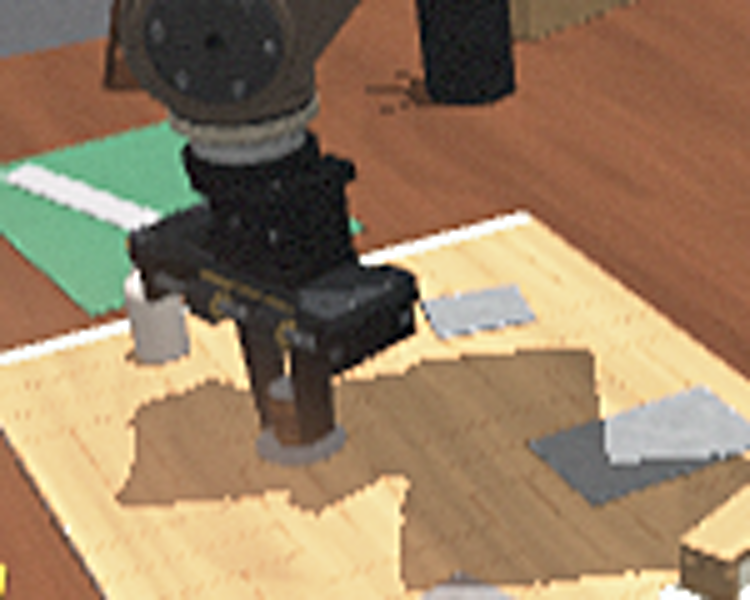

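Request:
move_arm([
  {"tx":-0.05,"ty":0.1,"tz":-0.05,"rx":0,"ry":0,"rz":0,"grip":20},
  {"tx":0,"ty":0.1,"tz":0,"rx":0,"ry":0,"rz":0,"grip":20},
  {"tx":0,"ty":0,"tz":0,"rx":0,"ry":0,"rz":0,"grip":20},
])

```text
t: 5.68
eef_pos: [620.6, -217.0, 38.7]
tcp_rot: [-1.571, -0.0, -1.23]
ft_force: [-0.4, 0.7, -0.4]
opening: 0.331
```

Request:
move_arm([
  {"tx":0,"ty":0.1,"tz":0,"rx":0,"ry":0,"rz":0,"grip":20},
  {"tx":0,"ty":0,"tz":0,"rx":0,"ry":0,"rz":0,"grip":20},
  {"tx":0,"ty":0,"tz":0,"rx":0,"ry":0,"rz":0,"grip":20},
])

```text
t: 5.93
eef_pos: [620.7, -217.1, 37.7]
tcp_rot: [-1.571, -0.0, -1.23]
ft_force: [0.1, -0.5, 1.0]
opening: 0.334
```

Request:
move_arm([
  {"tx":0,"ty":0.1,"tz":0,"rx":0,"ry":0,"rz":0,"grip":20},
  {"tx":0,"ty":0,"tz":0,"rx":0,"ry":0,"rz":0,"grip":20},
  {"tx":0,"ty":0,"tz":0,"rx":0,"ry":0,"rz":0,"grip":20},
])

```text
t: 6.18
eef_pos: [620.8, -217.1, 37.7]
tcp_rot: [-1.57, -0.001, -1.23]
ft_force: [-2.8, 0.6, 10.9]
opening: 0.328
```

Request:
move_arm([
  {"tx":0,"ty":-0.05,"tz":0,"rx":0,"ry":0,"rz":0,"grip":45},
  {"tx":0,"ty":0,"tz":0,"rx":0,"ry":0,"rz":0,"grip":60},
  {"tx":0,"ty":0,"tz":0,"rx":0,"ry":0,"rz":0,"grip":60},
  {"tx":0,"ty":-2,"tz":0,"rx":0,"ry":0,"rz":0,"grip":60},
  {"tx":0,"ty":-4,"tz":0,"rx":0,"ry":0,"rz":0,"grip":60},
  {"tx":0,"ty":-4,"tz":0,"rx":0,"ry":0,"rz":0,"grip":60},
  {"tx":-2,"ty":-4,"tz":-2,"rx":0,"ry":0,"rz":0,"grip":60},
  {"tx":-3.5,"ty":0,"tz":-2,"rx":0,"ry":0,"rz":0,"grip":60},
  {"tx":-3.5,"ty":0,"tz":-2,"rx":0,"ry":0,"rz":0,"grip":60},
  {"tx":-3.5,"ty":0,"tz":-2,"rx":0,"ry":0,"rz":0,"grip":60},
])

```text
t: 7.02
eef_pos: [505.8, -126.9, 171.4]
tcp_rot: [-1.57, -0.001, -1.231]
ft_force: [0.4, -0.6, 0.2]
opening: 0.596
```

```bash
python3 -c "
from h import *
for n in('top','scene'):
  p,d=env.read_camera(n);np.savez(f'pics/{n}4.npz',p=p,d=d)
  u,v=proj(n,[[620,-217,14]])[0].round().astype(int);print(u,v)
  cv2.imwrite(f'pics/{n}4.png',cv2.resize(p[v-25:v+25,u-35:u+35],None,fx=10,fy=10,interpolation=2))
plan(620.5,-217,39,-1.23)
p=np.load('pics/top4.npz');print(blob('top',p['p'],p['d'],38,60,48,(395,440,135,180)))
p=np.load('pics/scene4.npz');print(blob('scene',p['p'],p['d'],44,60,48,(205,255,160,200)))
"
```

```text
417 160
230 187
t 7.12 at [ 503.  -124.5  171.2] rot [-1.573  0.002 -1.228] op 0.596 F [-0.1 -0.   0.2] j6 0.86
ry 0.002  tx 12.64 cm  tz 7.99 cm  ty 13.22 cm
None
{'n': 58, 'c': array([ 620.6, -215.3]), 'dims': array([37.5, 28.3]), 'yaw': np.float64(1.302), 'rect': array([ 619.405, -215.375,   38.37 ,   29.818,    1.202]), 'zmed': np.float64(48.5)}
```

View pics/top4.png

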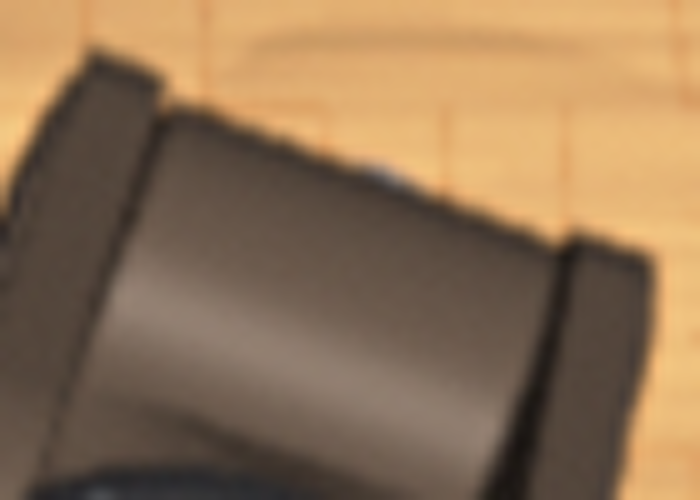

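View pics/scene4.png

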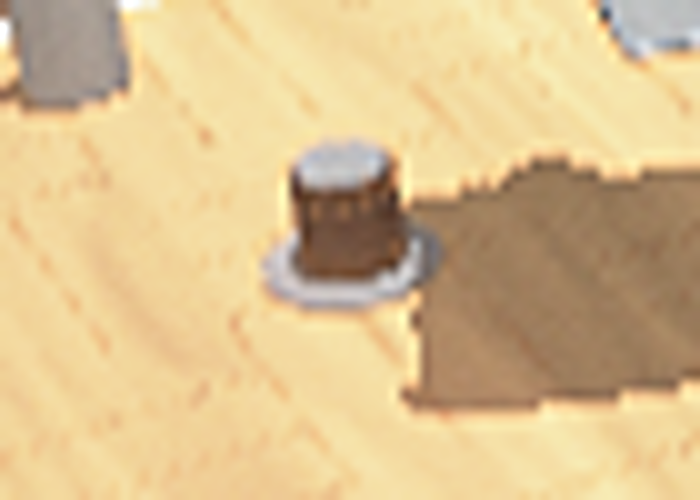

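```bash
python3 -c "
from h import *
a=np.load('pics/top4.npz');p,d=a['p'],a['d']
cv2.imwrite('pics/top4z.png',cv2.resize(p[110:260,190:500],None,fx=2.55,fy=2.55,interpolation=2))
K=(295,340,175,235)
print(blob('top',p,d,66,90,78,K));print(blob('top',p,d,38,90,60,K))
a=np.load('pics/scene4.npz');p,d=a['p'],a['d']
K=(295,345,180,240);print(blob('scene',p,d,74,85,78,K))
"
```

```text
{'n': 314, 'c': array([487.7,  86.8]), 'dims': array([77.2, 32.1]), 'yaw': np.float64(0.395), 'rect': array([4.87957e+02, 8.69780e+01, 7.65990e+01, 3.18320e+01, 4.02000e-01]), 'zmed': np.float64(77.0)}
{'n': 587, 'c': array([478.4,  83.3]), 'dims': array([119.6,  39.5]), 'yaw': np.float64(0.347), 'rect': array([4.78730e+02, 8.34100e+01, 1.19421e+02, 3.93480e+01, 3.46000e-01]), 'zmed': np.float64(72.8)}
{'n': 229, 'c': array([490.6,  89.6]), 'dims': array([79. , 34.8]), 'yaw': np.float64(0.426), 'rect': array([4.89925e+02, 8.96000e+01, 8.06550e+01, 3.55020e+01, 3.97000e-01]), 'zmed': np.float64(78.4)}
```

View pics/top4z.png

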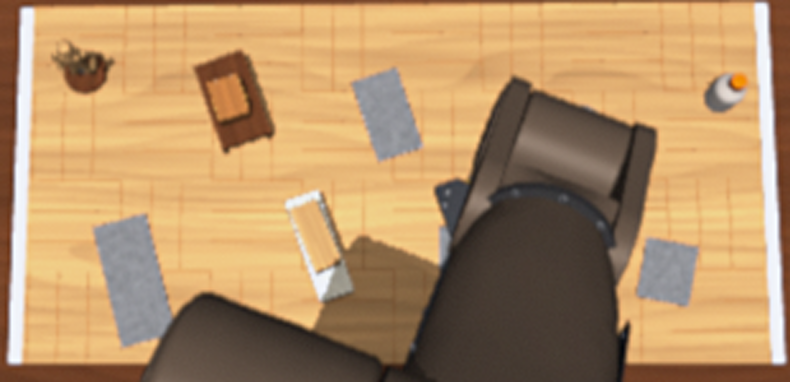

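```bash
python3 -c "
from h import *
plan(489,88.2,110,-1.173)"
```

```text
t 7.12 at [ 503.  -124.5  171.2] rot [-1.573  0.002 -1.228] op 0.596 F [-0.1 -0.   0.2] j6 0.86
ry -0.055  tx -20.15 cm  tz 6.95 cm  ty 6.12 cm
```

Request:
move_arm([
  {"tx":0,"ty":0,"tz":0,"rx":0,"ry":-0.055,"rz":0,"grip":60},
  {"tx":-3.36,"ty":0,"tz":1.16,"rx":0,"ry":0,"rz":0,"grip":60},
  {"tx":-3.36,"ty":0,"tz":1.16,"rx":0,"ry":0,"rz":0,"grip":60},
  {"tx":-3.36,"ty":0,"tz":1.16,"rx":0,"ry":0,"rz":0,"grip":60},
  {"tx":-3.36,"ty":0,"tz":1.16,"rx":0,"ry":0,"rz":0,"grip":60},
  {"tx":-3.36,"ty":1,"tz":1.16,"rx":0,"ry":0,"rz":0,"grip":60},
  {"tx":-3.36,"ty":2.5,"tz":1.16,"rx":0,"ry":0,"rz":0,"grip":60},
  {"tx":0,"ty":2.5,"tz":0,"rx":0,"ry":0,"rz":0,"grip":60},
  {"tx":0,"ty":0,"tz":0,"rx":0,"ry":0,"rz":0,"grip":60},
])

```text
t: 7.87
eef_pos: [492.4, 85.0, 108.9]
tcp_rot: [-1.576, 0.002, -1.172]
ft_force: [-0.3, -0.2, -1.1]
opening: 0.597
```

```bash
python3 -c "
from h import *
plan(489,88.2,70.5,-1.173)
p,d=env.read_camera('scene');cv2.imwrite('pics/s5.png',cv2.resize(p[120:260,240:420],None,fx=4,fy=4,interpolation=2))"
```

```text
t 7.87 at [492.4  85.  108.9] rot [-1.576  0.002 -1.172] op 0.597 F [-0.3 -0.2 -1.1] j6 1.21
ry 0.001  tx -0.42 cm  tz -0.19 cm  ty 3.84 cm
```

View pics/s5.png

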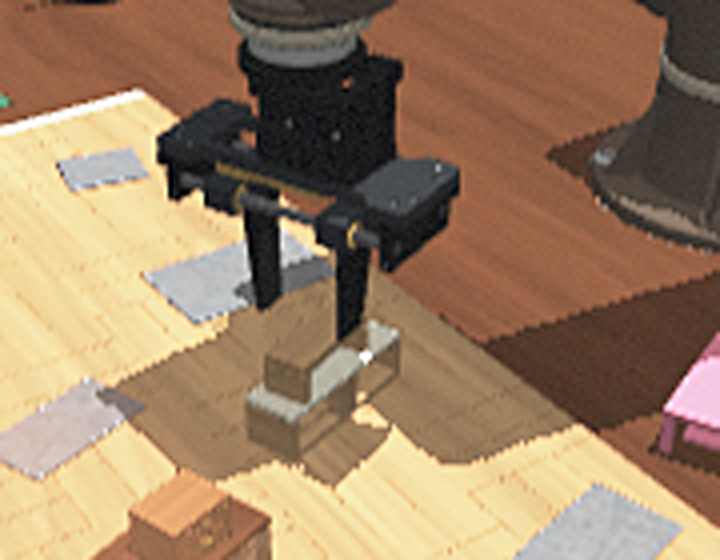

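Request:
move_arm([
  {"tx":-0.4,"ty":1,"tz":-0.2,"rx":0,"ry":0,"rz":0,"grip":60},
  {"tx":0,"ty":1.4,"tz":0,"rx":0,"ry":0,"rz":0,"grip":60},
  {"tx":0,"ty":1.3,"tz":0,"rx":0,"ry":0,"rz":0,"grip":60},
  {"tx":0,"ty":0,"tz":0,"rx":0,"ry":0,"rz":0,"grip":60},
  {"tx":0,"ty":0,"tz":0,"rx":0,"ry":0,"rz":0,"grip":40},
  {"tx":0,"ty":0,"tz":0,"rx":0,"ry":0,"rz":0,"grip":25},
  {"tx":0,"ty":0,"tz":0,"rx":0,"ry":0,"rz":0,"grip":25},
  {"tx":0,"ty":0,"tz":0,"rx":0,"ry":0,"rz":0,"grip":25},
])

```text
t: 8.58
eef_pos: [490.9, 86.3, 76.0]
tcp_rot: [-1.57, -0.001, -1.175]
ft_force: [-0.4, 0.4, 0.2]
opening: 0.377
```

Request:
move_arm([
  {"tx":0,"ty":0,"tz":0,"rx":0,"ry":0,"rz":0,"grip":20},
  {"tx":0,"ty":0,"tz":0,"rx":0,"ry":0,"rz":0,"grip":20},
  {"tx":0,"ty":0,"tz":0,"rx":0,"ry":0,"rz":0,"grip":20},
])

```text
t: 8.83
eef_pos: [490.8, 86.5, 75.8]
tcp_rot: [-1.57, -0.001, -1.175]
ft_force: [-1.7, -1.9, 6.9]
opening: 0.336
```

Request:
move_arm([
  {"tx":0,"ty":-1,"tz":0,"rx":0,"ry":0,"rz":0,"grip":20},
  {"tx":0,"ty":-3,"tz":0,"rx":0,"ry":0,"rz":0,"grip":20},
  {"tx":0,"ty":-3,"tz":0,"rx":0,"ry":0,"rz":0,"grip":20},
  {"tx":0,"ty":-1,"tz":0,"rx":0,"ry":0.084,"rz":0,"grip":20},
  {"tx":0,"ty":0,"tz":0,"rx":0,"ry":0,"rz":0,"grip":20},
])

```text
t: 9.25
eef_pos: [491.4, 86.7, 158.2]
tcp_rot: [-1.566, -0.001, -1.263]
ft_force: [-0.8, -0.3, 0.6]
opening: 0.333
```

```bash
python3 -c "
from h import *
plan(639.3,7.3,80,-1.259)
p,d=env.read_camera('scene');cv2.imwrite('pics/s6.png',cv2.resize(p[100:240,240:420],None,fx=4,fy=4,interpolation=2))"
```

```text
t 9.25 at [491.4  86.7 158.2] rot [-1.566e+00 -1.000e-03 -1.263e+00] op 0.333 F [-0.8 -0.3  0.6] j6 1.3
ry -0.004  tx 12.09 cm  tz 11.64 cm  ty 7.82 cm
```

View pics/s6.png

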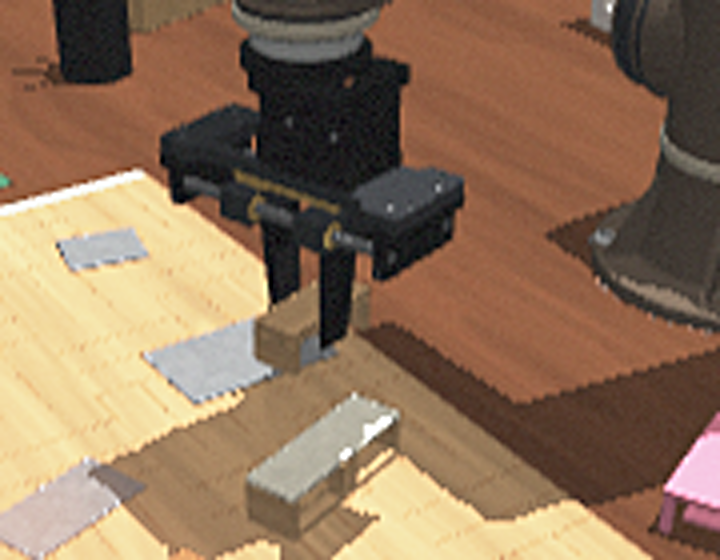

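Request:
move_arm([
  {"tx":2.4,"ty":0,"tz":2.3,"rx":0,"ry":-0.004,"rz":0,"grip":20},
  {"tx":2.4,"ty":0,"tz":2.3,"rx":0,"ry":0,"rz":0,"grip":20},
  {"tx":2.4,"ty":0,"tz":2.3,"rx":0,"ry":0,"rz":0,"grip":20},
  {"tx":2.4,"ty":0,"tz":2.3,"rx":0,"ry":0,"rz":0,"grip":20},
  {"tx":2.4,"ty":0,"tz":2.4,"rx":0,"ry":0,"rz":0,"grip":20},
  {"tx":0,"ty":3,"tz":0,"rx":0,"ry":0,"rz":0,"grip":20},
  {"tx":0,"ty":3,"tz":0,"rx":0,"ry":0,"rz":0,"grip":20},
  {"tx":0,"ty":2,"tz":0,"rx":0,"ry":0,"rz":0,"grip":20},
  {"tx":0,"ty":1,"tz":0,"rx":0,"ry":0,"rz":0,"grip":20},
  {"tx":0,"ty":0,"tz":0,"rx":0,"ry":0,"rz":0,"grip":20},
])

```text
t: 10.13
eef_pos: [636.5, 8.5, 62.0]
tcp_rot: [-1.576, 0.002, -1.253]
ft_force: [0.3, -0.1, -0.0]
opening: 0.337
```

```bash
python3 -c "
from h import *
plan(639.3,7.3,44,-1.259)
"
```

```text
t 10.13 at [636.5   8.5  62. ] rot [-1.576  0.002 -1.253] op 0.337 F [ 0.3 -0.1 -0. ] j6 1.16
ry 0.006  tx 0.20 cm  tz 0.23 cm  ty 1.80 cm
```

Request:
move_arm([
  {"tx":0.2,"ty":0.6,"tz":0.2,"rx":0,"ry":0.006,"rz":0,"grip":20},
  {"tx":0,"ty":0.6,"tz":0,"rx":0,"ry":0,"rz":0,"grip":20},
  {"tx":0,"ty":0.4,"tz":0,"rx":0,"ry":0,"rz":0,"grip":20},
  {"tx":0,"ty":0,"tz":0,"rx":0,"ry":0,"rz":0,"grip":20},
  {"tx":0,"ty":0,"tz":0,"rx":0,"ry":0,"rz":0,"grip":20},
  {"tx":0,"ty":0,"tz":0,"rx":0,"ry":0,"rz":0,"grip":20},
])

```text
t: 10.63
eef_pos: [640.7, 7.1, 49.7]
tcp_rot: [-1.57, -0.0, -1.261]
ft_force: [-0.4, -0.5, -1.0]
opening: 0.331
```

```bash
python3 -c "
from h import *
plan(639.3,7.3,42,-1.259)
"
```

```text
t 10.63 at [640.7   7.1  49.7] rot [-1.57  -0.    -1.261] op 0.331 F [-0.4 -0.5 -1. ] j6 1.17
ry -0.002  tx -0.06 cm  tz -0.13 cm  ty 0.77 cm
```

Request:
move_arm([
  {"tx":-0.05,"ty":0.3,"tz":-0.13,"rx":0,"ry":0,"rz":0,"grip":20},
  {"tx":0,"ty":0.2,"tz":0,"rx":0,"ry":0,"rz":0,"grip":20},
  {"tx":0,"ty":0.1,"tz":0,"rx":0,"ry":0,"rz":0,"grip":20},
  {"tx":0,"ty":0,"tz":0,"rx":0,"ry":0,"rz":0,"grip":20},
  {"tx":0,"ty":0,"tz":0,"rx":0,"ry":0,"rz":0,"grip":20},
])

```text
t: 11.05
eef_pos: [639.1, 7.2, 43.1]
tcp_rot: [-1.571, -0.0, -1.261]
ft_force: [-0.4, 0.3, -0.5]
opening: 0.333
```

Request:
move_arm([
  {"tx":0,"ty":0.1,"tz":0,"rx":0,"ry":0,"rz":0,"grip":20},
  {"tx":0,"ty":0,"tz":0,"rx":0,"ry":0,"rz":0,"grip":20},
  {"tx":0,"ty":0,"tz":0,"rx":0,"ry":0,"rz":0,"grip":20},
])

```text
t: 11.3
eef_pos: [639.1, 7.2, 42.1]
tcp_rot: [-1.571, -0.0, -1.261]
ft_force: [-0.0, -0.9, -0.4]
opening: 0.335
```

Request:
move_arm([
  {"tx":0,"ty":0.1,"tz":0,"rx":0,"ry":0,"rz":0,"grip":20},
  {"tx":0,"ty":0,"tz":0,"rx":0,"ry":0,"rz":0,"grip":20},
  {"tx":0,"ty":0,"tz":0,"rx":0,"ry":0,"rz":0,"grip":20},
])

```text
t: 11.55
eef_pos: [639.2, 7.2, 41.9]
tcp_rot: [-1.57, -0.0, -1.261]
ft_force: [-1.3, 0.7, 6.1]
opening: 0.334
```

Request:
move_arm([
  {"tx":0,"ty":-0.05,"tz":0,"rx":0,"ry":0,"rz":0,"grip":45},
  {"tx":0,"ty":0,"tz":0,"rx":0,"ry":0,"rz":0,"grip":60},
  {"tx":0,"ty":0,"tz":0,"rx":0,"ry":0,"rz":0,"grip":60},
  {"tx":0,"ty":-2,"tz":0,"rx":0,"ry":0,"rz":0,"grip":60},
  {"tx":0,"ty":-3,"tz":0,"rx":0,"ry":0,"rz":0,"grip":60},
  {"tx":0,"ty":-3,"tz":0,"rx":0,"ry":0,"rz":0,"grip":60},
  {"tx":0,"ty":-3,"tz":0,"rx":0,"ry":0,"rz":0,"grip":75},
  {"tx":-3.5,"ty":0,"tz":1.1,"rx":0,"ry":-0.12,"rz":0,"grip":75},
  {"tx":-3.5,"ty":0,"tz":1.5,"rx":0,"ry":-0.12,"rz":0,"grip":75},
  {"tx":-3.5,"ty":0,"tz":2.0,"rx":0,"ry":-0.12,"rz":0,"grip":75},
])

```text
t: 12.38
eef_pos: [636.8, 122.8, 152.3]
tcp_rot: [-1.57, -0.001, -0.897]
ft_force: [0.4, 0.3, -0.0]
opening: 0.746
```

Request:
move_arm([
  {"tx":0,"ty":0,"tz":0,"rx":0,"ry":-0.12,"rz":0,"grip":75},
  {"tx":0,"ty":0,"tz":0,"rx":0,"ry":-0.12,"rz":0,"grip":75},
  {"tx":0,"ty":0,"tz":0,"rx":0,"ry":-0.12,"rz":0,"grip":75},
  {"tx":0,"ty":0,"tz":0,"rx":0,"ry":-0.12,"rz":0,"grip":75},
  {"tx":0,"ty":0,"tz":0,"rx":0,"ry":-0.12,"rz":0,"grip":75},
  {"tx":0,"ty":0,"tz":0,"rx":0,"ry":-0.12,"rz":0,"grip":75},
  {"tx":0,"ty":0,"tz":0,"rx":0,"ry":-0.12,"rz":0,"grip":75},
  {"tx":0,"ty":0,"tz":0,"rx":0,"ry":-0.12,"rz":0,"grip":75},
  {"tx":0,"ty":0,"tz":0,"rx":0,"ry":-0.12,"rz":0,"grip":75},
  {"tx":0,"ty":0,"tz":0,"rx":0,"ry":-0.12,"rz":0,"grip":75},
])

```text
t: 13.22
eef_pos: [636.7, 122.2, 151.5]
tcp_rot: [-1.571, 0.0, 0.305]
ft_force: [0.6, -0.3, 0.5]
opening: 0.749
```

```bash
python3 -c "
from h import *
plan(643.5,185.5,110,0.336)
for n in('top','scene'):
  p,d=env.read_camera(n);np.savez(f'pics/{n}7.npz',p=p,d=d)
p=np.load('pics/top7.npz')['p'];q=np.load('pics/scene7.npz')['p']
cv2.imwrite('pics/top7.png',cv2.resize(p[110:260,190:500],None,fx=2.55,fy=2.55,interpolation=2))
cv2.imwrite('pics/sc7.png',cv2.resize(q[130:350,160:470],None,fx=2.55,fy=2.55,interpolation=2))
"
```

```text
t 13.22 at [636.7 122.2 151.5] rot [-1.571  0.     0.305] op 0.749 F [ 0.6 -0.3  0.5] j6 -0.22
ry -0.031  tx 2.73 cm  tz 5.75 cm  ty 4.15 cm
```

View pics/top7.png

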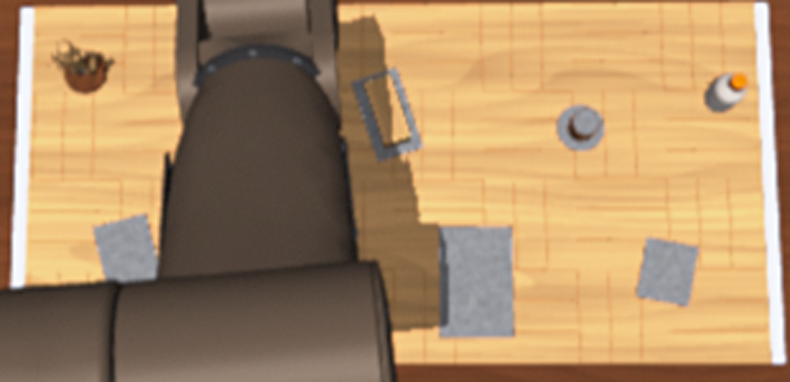

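View pics/sc7.png

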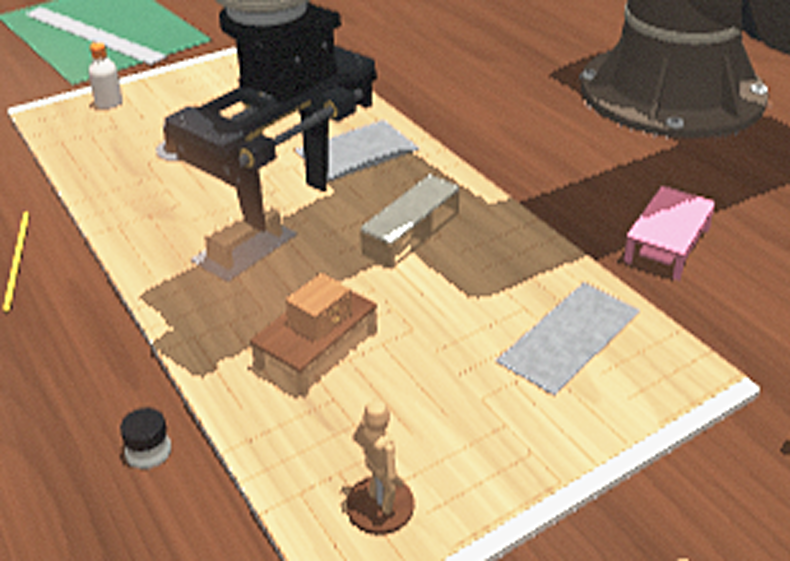

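```bash
python3 -c "
from h import *
a=np.load('pics/top7.npz');p,d=a['p'],a['d']
print(blob('top',p,d,33,62,44,(322,362,130,178)));print(blob('top',p,d,35,62,48,(400,440,140,180)))
print(blob('top',p,d,33,62,14,(400,440,140,180)))
a=np.load('pics/scene7.npz');p,d=a['p'],a['d']
print(blob('scene',p,d,40,70,44,(232,282,205,240)))
"
```

```text
{'n': 290, 'c': array([636.2,   6.2]), 'dims': array([77.7, 32.1]), 'yaw': np.float64(0.312), 'rect': array([6.3629e+02, 6.2450e+00, 7.7566e+01, 3.1339e+01, 3.0700e-01]), 'zmed': np.float64(42.5)}
{'n': 108, 'c': array([ 618.3, -216.3]), 'dims': array([31. , 28.3]), 'yaw': np.float64(2.662), 'rect': array([ 618.05 , -215.915,   30.587,   33.207,    0.757]), 'zmed': np.float64(47.9)}
{'n': 108, 'c': array([ 626. , -222.6]), 'dims': array([31.8, 29. ]), 'yaw': np.float64(2.662), 'rect': array([ 625.691, -222.271,   31.362,   34.049,    0.757]), 'zmed': np.float64(47.9)}
{'n': 148, 'c': array([654.5,  13.1]), 'dims': array([48. , 35.9]), 'yaw': np.float64(0.55), 'rect': array([6.51639e+02, 1.29240e+01, 5.07240e+01, 3.60600e+01, 2.93000e-01]), 'zmed': np.float64(44.1)}
```

Request:
move_arm([
  {"tx":0.9,"ty":0,"tz":1.9,"rx":0,"ry":-0.031,"rz":0,"grip":75},
  {"tx":0.9,"ty":0,"tz":1.9,"rx":0,"ry":0,"rz":0,"grip":75},
  {"tx":0.9,"ty":1.0,"tz":1.9,"rx":0,"ry":0,"rz":0,"grip":75},
  {"tx":0,"ty":1.5,"tz":0,"rx":0,"ry":0,"rz":0,"grip":75},
  {"tx":0,"ty":1.5,"tz":0,"rx":0,"ry":0,"rz":0,"grip":75},
  {"tx":0,"ty":0,"tz":0,"rx":0,"ry":0,"rz":0,"grip":75},
  {"tx":0,"ty":0,"tz":0,"rx":0,"ry":0,"rz":0,"grip":75},
])

```text
t: 13.9
eef_pos: [644.2, 184.8, 111.2]
tcp_rot: [-1.571, 0.001, 0.327]
ft_force: [0.2, -0.1, 1.0]
opening: 0.751
```

```bash
python3 -c "
from h import *
plan(643.7,185,72,0.336)
a=np.load('pics/scene7.npz');p,d=a['p'],a['d'];T=(250,320,225,285)
print(blob('scene',p,d,74,90,78,T))
"
```

```text
t 13.9 at [644.2 184.8 111.2] rot [-1.571e+00  1.000e-03  3.270e-01] op 0.751 F [ 0.2 -0.1  1. ] j6 -0.15
ry -0.009  tx -0.04 cm  tz 0.04 cm  ty 3.92 cm
{'n': 251, 'c': array([645.2, 187.1]), 'dims': array([49. , 39.5]), 'yaw': np.float64(0.386), 'rect': array([6.44467e+02, 1.86827e+02, 4.92220e+01, 4.00480e+01, 3.53000e-01]), 'zmed': np.float64(78.2)}
```

Request:
move_arm([
  {"tx":0,"ty":1,"tz":0.05,"rx":0,"ry":-0.009,"rz":0,"grip":75},
  {"tx":0,"ty":1,"tz":0,"rx":0,"ry":0,"rz":0,"grip":75},
  {"tx":0,"ty":1,"tz":0,"rx":0,"ry":0,"rz":0,"grip":75},
  {"tx":0,"ty":0.8,"tz":0,"rx":0,"ry":0,"rz":0,"grip":75},
  {"tx":0,"ty":0,"tz":0,"rx":0,"ry":0,"rz":0,"grip":60},
  {"tx":0,"ty":0,"tz":0,"rx":0,"ry":0,"rz":0,"grip":45},
  {"tx":0,"ty":0,"tz":0,"rx":0,"ry":0,"rz":0,"grip":35},
  {"tx":0,"ty":0,"tz":0,"rx":0,"ry":0,"rz":0,"grip":35},
  {"tx":0,"ty":0,"tz":0,"rx":0,"ry":0,"rz":0,"grip":35},
  {"tx":0,"ty":0,"tz":0,"rx":0,"ry":0,"rz":0,"grip":35},
])

```text
t: 14.73
eef_pos: [644.5, 185.4, 74.1]
tcp_rot: [-1.571, -0.001, 0.339]
ft_force: [0.2, 0.2, 1.2]
opening: 0.48
```

Request:
move_arm([
  {"tx":0,"ty":0,"tz":0,"rx":0,"ry":0,"rz":0,"grip":35},
  {"tx":0,"ty":0,"tz":0,"rx":0,"ry":0,"rz":0,"grip":35},
])

```text
t: 14.9
eef_pos: [644.5, 185.3, 74.1]
tcp_rot: [-1.571, -0.001, 0.339]
ft_force: [-0.3, -0.3, 3.2]
opening: 0.479
```

Request:
move_arm([
  {"tx":0,"ty":-1,"tz":0,"rx":0,"ry":0,"rz":0,"grip":35},
  {"tx":0,"ty":-3,"tz":0,"rx":0,"ry":0,"rz":0,"grip":35},
  {"tx":0,"ty":-3,"tz":0,"rx":0,"ry":0,"rz":0,"grip":35},
  {"tx":0,"ty":-1,"tz":0,"rx":0,"ry":0.11,"rz":0,"grip":35},
  {"tx":0,"ty":0,"tz":0,"rx":0,"ry":0.11,"rz":0,"grip":35},
  {"tx":0,"ty":0,"tz":0,"rx":0,"ry":0.11,"rz":0,"grip":35},
  {"tx":0,"ty":0,"tz":0,"rx":0,"ry":0.11,"rz":0,"grip":35},
  {"tx":0,"ty":0,"tz":0,"rx":0,"ry":0.11,"rz":0,"grip":35},
  {"tx":0,"ty":0,"tz":0,"rx":0,"ry":0,"rz":0,"grip":35},
])

```text
t: 15.65
eef_pos: [644.2, 185.3, 154.2]
tcp_rot: [-1.571, -0.0, -0.216]
ft_force: [-0.6, -0.0, -0.4]
opening: 0.482
```

```bash
python3 -c "
from h import *
plan(453.6,-310.3,120,-.214)
p,d=env.read_camera('scene')
cv2.imwrite('pics/s8.png',cv2.resize(p[90:310,160:470],None,fx=2.55,fy=2.55,interpolation=2))
"
```

```text
t 15.65 at [644.2 185.3 154.2] rot [-1.571 -0.    -0.216] op 0.482 F [-0.6 -0.  -0.4] j6 0.4
ry -0.002  tx -8.10 cm  tz -52.48 cm  ty 3.42 cm
```

View pics/s8.png

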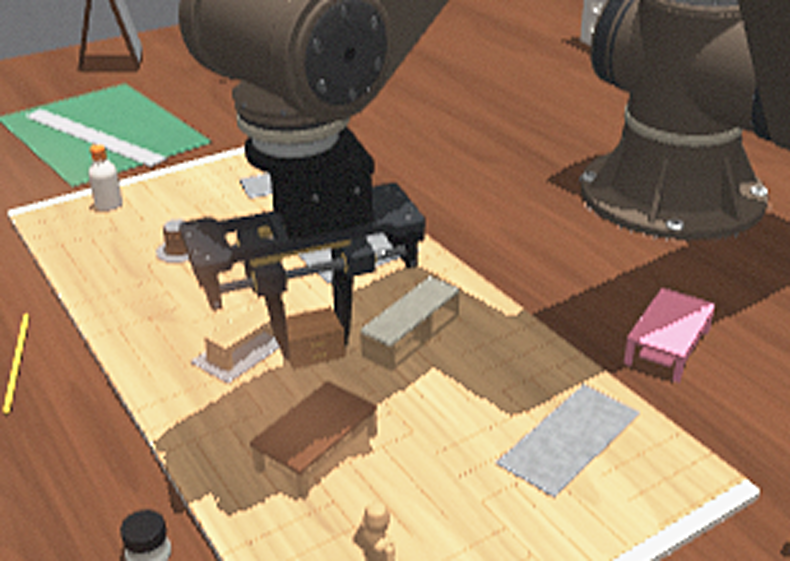

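Request:
move_arm([
  {"tx":-0.3,"ty":0,"tz":-2,"rx":0,"ry":0,"rz":0,"grip":35},
  {"tx":-0.55,"ty":0,"tz":-3.5,"rx":0,"ry":0,"rz":0,"grip":35},
  {"tx":-0.55,"ty":0,"tz":-3.5,"rx":0,"ry":0,"rz":0,"grip":35},
  {"tx":-0.55,"ty":0,"tz":-3.5,"rx":0,"ry":0,"rz":0,"grip":35},
  {"tx":-0.55,"ty":0,"tz":-3.5,"rx":0,"ry":0,"rz":0,"grip":35},
  {"tx":-0.55,"ty":0,"tz":-3.5,"rx":0,"ry":0,"rz":0,"grip":35},
  {"tx":-0.55,"ty":0,"tz":-3.5,"rx":0,"ry":0,"rz":0,"grip":35},
  {"tx":-0.55,"ty":0,"tz":-3.5,"rx":0,"ry":0,"rz":0,"grip":35},
  {"tx":-0.55,"ty":0,"tz":-3.5,"rx":0,"ry":0,"rz":0,"grip":35},
  {"tx":-0.55,"ty":0,"tz":-3.5,"rx":0,"ry":0,"rz":0,"grip":35},
])

```text
t: 16.53
eef_pos: [522.0, -132.7, 154.1]
tcp_rot: [-1.571, -0.0, -0.206]
ft_force: [-0.1, -0.4, -0.3]
opening: 0.48
```

Request:
move_arm([
  {"tx":-0.55,"ty":0,"tz":-3.5,"rx":0,"ry":0,"rz":0,"grip":35},
  {"tx":-0.55,"ty":0,"tz":-3.5,"rx":0,"ry":0,"rz":0,"grip":35},
  {"tx":-0.55,"ty":0,"tz":-3.5,"rx":0,"ry":0,"rz":0,"grip":35},
  {"tx":-0.55,"ty":0,"tz":-3.5,"rx":0,"ry":0,"rz":0,"grip":35},
  {"tx":-0.5,"ty":0,"tz":-3.2,"rx":0,"ry":0,"rz":0,"grip":35},
  {"tx":0,"ty":2,"tz":0,"rx":0,"ry":0,"rz":0,"grip":35},
  {"tx":0,"ty":2,"tz":0,"rx":0,"ry":0,"rz":0,"grip":35},
  {"tx":0,"ty":0,"tz":0,"rx":0,"ry":0,"rz":0,"grip":35},
  {"tx":0,"ty":0,"tz":0,"rx":0,"ry":0,"rz":0,"grip":35},
])

```text
t: 17.28
eef_pos: [460.1, -293.6, 113.5]
tcp_rot: [-1.57, 0.002, -0.208]
ft_force: [0.0, -0.0, 0.0]
opening: 0.48
```

```bash
python3 -c "
from h import *
plan(453.6,-310.3,42,-.214)
"
```

```text
t 17.28 at [ 460.1 -293.6  113.5] rot [-1.57   0.002 -0.208] op 0.48 F [ 0. -0.  0.] j6 -0.48
ry 0.006  tx -0.28 cm  tz -1.77 cm  ty 7.15 cm
```

Request:
move_arm([
  {"tx":-0.15,"ty":0,"tz":-0.9,"rx":0,"ry":0.006,"rz":0,"grip":35},
  {"tx":-0.15,"ty":0,"tz":-0.9,"rx":0,"ry":0,"rz":0,"grip":35},
  {"tx":0,"ty":1.5,"tz":0,"rx":0,"ry":0,"rz":0,"grip":35},
  {"tx":0,"ty":1.5,"tz":0,"rx":0,"ry":0,"rz":0,"grip":35},
  {"tx":0,"ty":1.5,"tz":0,"rx":0,"ry":0,"rz":0,"grip":35},
  {"tx":0,"ty":1.5,"tz":0,"rx":0,"ry":0,"rz":0,"grip":35},
  {"tx":0,"ty":0.5,"tz":0,"rx":0,"ry":0,"rz":0,"grip":35},
  {"tx":0,"ty":0,"tz":0,"rx":0,"ry":0,"rz":0,"grip":35},
  {"tx":0,"ty":0,"tz":0,"rx":0,"ry":0,"rz":0,"grip":35},
  {"tx":0,"ty":0,"tz":0,"rx":0,"ry":0,"rz":0,"grip":35},
])

```text
t: 18.12
eef_pos: [454.0, -311.2, 49.7]
tcp_rot: [-1.572, -0.001, -0.217]
ft_force: [-0.5, -0.3, -0.9]
opening: 0.482
```

```bash
python3 -c "
from h import *
plan(453.6,-310.3,42,-.214)
"
```

```text
t 18.12 at [ 454.  -311.2   49.7] rot [-1.572e+00 -1.000e-03 -2.170e-01] op 0.482 F [-0.5 -0.3 -0.9] j6 -0.5
ry -0.003  tx -0.06 cm  tz 0.08 cm  ty 0.77 cm
```

Contact is expected at about 40.1.

Request:
move_arm([
  {"tx":-0.05,"ty":0.3,"tz":0.08,"rx":0,"ry":-0.003,"rz":0,"grip":35},
  {"tx":0,"ty":0.3,"tz":0,"rx":0,"ry":0,"rz":0,"grip":35},
  {"tx":0,"ty":0.2,"tz":0,"rx":0,"ry":0,"rz":0,"grip":35},
  {"tx":0,"ty":0.05,"tz":0,"rx":0,"ry":0,"rz":0,"grip":35},
  {"tx":0,"ty":0,"tz":0,"rx":0,"ry":0,"rz":0,"grip":35},
  {"tx":0,"ty":0,"tz":0,"rx":0,"ry":0,"rz":0,"grip":35},
])

```text
t: 18.62
eef_pos: [453.3, -309.9, 40.2]
tcp_rot: [-1.571, -0.0, -0.214]
ft_force: [-0.3, 0.2, -0.4]
opening: 0.48
```

Request:
move_arm([
  {"tx":0,"ty":0.1,"tz":0,"rx":0,"ry":0,"rz":0,"grip":35},
  {"tx":0,"ty":0,"tz":0,"rx":0,"ry":0,"rz":0,"grip":35},
  {"tx":0,"ty":0,"tz":0,"rx":0,"ry":0,"rz":0,"grip":35},
])

```text
t: 18.87
eef_pos: [453.3, -309.9, 40.1]
tcp_rot: [-1.571, -0.001, -0.214]
ft_force: [-2.7, 2.1, 12.3]
opening: 0.481
```

Request:
move_arm([
  {"tx":0,"ty":-0.1,"tz":0,"rx":0,"ry":0,"rz":0,"grip":60},
  {"tx":0,"ty":0,"tz":0,"rx":0,"ry":0,"rz":0,"grip":75},
  {"tx":0,"ty":0,"tz":0,"rx":0,"ry":0,"rz":0,"grip":75},
  {"tx":0,"ty":-2,"tz":0,"rx":0,"ry":0,"rz":0,"grip":75},
  {"tx":0,"ty":-3,"tz":0,"rx":0,"ry":0,"rz":0,"grip":75},
  {"tx":0,"ty":-3,"tz":0,"rx":0,"ry":0,"rz":0,"grip":100},
  {"tx":0,"ty":-2,"tz":2,"rx":0,"ry":0,"rz":0,"grip":100},
  {"tx":0.5,"ty":0,"tz":3,"rx":0,"ry":0,"rz":0,"grip":100},
  {"tx":0.5,"ty":0,"tz":3,"rx":0,"ry":0,"rz":0,"grip":100},
  {"tx":0.5,"ty":0,"tz":3,"rx":0,"ry":0,"rz":0,"grip":100},
])

```text
t: 19.7
eef_pos: [491.6, -204.6, 140.6]
tcp_rot: [-1.571, -0.001, -0.215]
ft_force: [0.7, -0.6, -0.0]
opening: 0.986
```

Request:
move_arm([
  {"tx":0,"ty":0,"tz":3,"rx":0,"ry":0.113,"rz":0,"grip":100},
  {"tx":0,"ty":0,"tz":3,"rx":0,"ry":0.113,"rz":0,"grip":100},
  {"tx":0,"ty":0,"tz":3,"rx":0,"ry":0.113,"rz":0,"grip":100},
  {"tx":-1,"ty":0,"tz":3,"rx":0,"ry":0.113,"rz":0,"grip":100},
  {"tx":-1,"ty":0,"tz":3,"rx":0,"ry":0.113,"rz":0,"grip":100},
  {"tx":-1,"ty":0,"tz":3,"rx":0,"ry":0.113,"rz":0,"grip":100},
  {"tx":-2,"ty":0,"tz":2,"rx":0,"ry":0.113,"rz":0,"grip":100},
  {"tx":-2,"ty":0,"tz":2,"rx":0,"ry":0.113,"rz":0,"grip":100},
  {"tx":-2,"ty":0,"tz":2,"rx":0,"ry":0.111,"rz":0,"grip":100},
  {"tx":0,"ty":0,"tz":0,"rx":0,"ry":0,"rz":0,"grip":100},
])

```text
t: 20.53
eef_pos: [571.3, 54.5, 140.0]
tcp_rot: [-1.57, 0.0, -1.235]
ft_force: [0.2, -0.1, -0.4]
opening: 0.998
```

```bash
python3 -c "
from h import *
plan(649.9,184.1,100,-1.229)
for n in('top','scene'):
  p,d=env.read_camera(n);np.savez(f'pics/{n}9.npz',p=p,d=d)
p=np.load('pics/top9.npz')['p'];q=np.load('pics/scene9.npz')['p']
cv2.imwrite('pics/top9.png',cv2.resize(p[110:260,190:500],None,fx=2.55,fy=2.55,interpolation=2))
cv2.imwrite('pics/sc9.png',cv2.resize(q[130:350,160:470],None,fx=2.55,fy=2.55,interpolation=2))
d=np.load('pics/top9.npz')['d']
print('chest',blob('top',p,d,32,62,44,(430,475,190,240)))
print('table',blob('top',p,d,38,62,48,(255,300,125,175)))
print('cons',blob('top',p,d,38,62,48,(295,340,175,235)))
d=np.load('pics/scene9.npz')['d']
print('chest',blob('scene',q,d,40,62,44,(240,285,145,175)))
print('table',blob('scene',q,d,45,62,48,(250,320,225,285)))
print('cons',blob('scene',q,d,45,62,48,(295,345,180,240)))
"
```

```text
t 20.53 at [571.3  54.5 140. ] rot [-1.57   0.    -1.235] op 0.998 F [ 0.2 -0.1 -0.4] j6 1.21
ry -0.006  tx -9.58 cm  tz 11.75 cm  ty 4.00 cm
chest {'n': 225, 'c': array([ 453.4, -307.6]), 'dims': array([47.3, 38.3]), 'yaw': np.float64(2.841), 'rect': array([ 453.65 , -307.23 ,   38.79 ,   47.251,    1.355]), 'zmed': np.float64(43.1)}
table {'n': 633, 'c': array([652.4, 187.1]), 'dims': array([99.4, 55.5]), 'yaw': np.float64(0.157), 'rect': array([6.48501e+02, 1.83046e+02, 1.04562e+02, 5.97810e+01, 3.42000e-01]), 'zmed': np.float64(46.9)}
cons None
chest None
table {'n': 860, 'c': array([651.5, 185.7]), 'dims': array([105.5,  62. ]), 'yaw': np.float64(0.348), 'rect': array([6.50166e+02, 1.84929e+02, 1.06137e+02, 6.22640e+01, 3.39000e-01]), 'zmed': np.float64(48.3)}
cons {'n': 421, 'c': array([483.6,  86. ]), 'dims': array([122.4,  41.9]), 'yaw': np.float64(0.354), 'rect': array([4.81436e+02, 8.52720e+01, 1.22873e+02, 4.22190e+01, 3.43000e-01]), 'zmed': np.float64(48.4)}
```

View pics/top9.png

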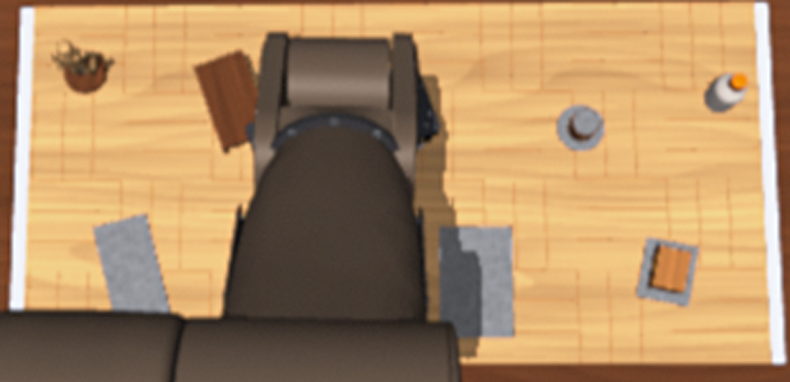

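View pics/sc9.png

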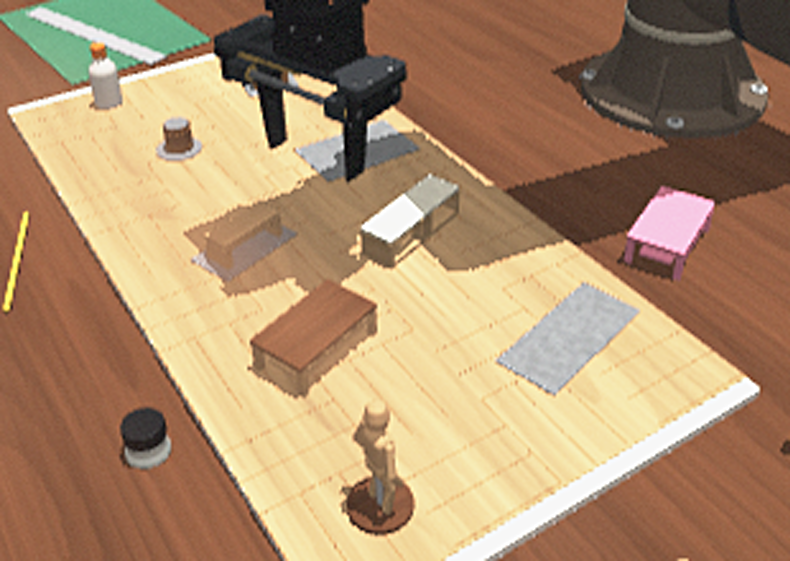

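```bash
python3 -c "
from h import *
a=np.load('pics/top9.npz');p,d=a['p'],a['d'];P=cloud('top',d)
np.set_printoptions(linewidth=250,threshold=99999)
print(P[203:232,438:468,2].round().astype(int)); print(cv2.cvtColor(p,cv2.COLOR_BGR2HSV)[203:232,438:468,2])
cv2.imwrite('pics/ch.png',cv2.resize(p[198:238,430:475],None,fx=14,fy=14,interpolation=2))
print(blob('top',p,d,39,62,44,(430,475,190,240),lambda h:(h[...,1]>130)))
C=np.array([453.3,-309.9]);y=-.214
for zz,ox in((44,0),):
  c=[C+np.array([np.cos(y)*a-np.sin(y)*b,np.sin(y)*a+np.cos(y)*b]) for a,b in((23,18),(23,-18),(-23,-18),(-23,18))]
  print(proj('top',np.c_[np.array(c)-[1.4,1.15],[zz]*4]).round(1))
"
```

```text
[[   7   15    9   13   14   15   12   16   14   10   18   14   12   10   12   13   11   10   10   11   12   13   11    6   13    9   10   11    7    9]
 [  12   12   15    9   13    9   13   10   10   14   15   13    9   14    7   14   10   14   13    6    8    7   11   10   10   15   10   10    9    8]
 [   5   13   11   12    8   12   13   11   12   11   14   10   11   10   16   13   15   11   12   11   20   11   13   11   14   12   14   14    7   10]
 [   9   11    3   13    9   11   11   12   11   13   46   46   47   43   17   17   15   14   14   12   15    9   14   16   11   19   11   13   11   11]
 [  14   17   12   12    9   18   14   14   19   30   38   42   46   39   42   45   49   45   43    6    8   12   18    6   15   13   11    8   10   12]
 [  11    8    8   10   14   11    9    9   20   31   38   40   46 1390   38   40   48   42   42   43   47   47   42   13   13   13   13   14   12    9]
 [  16   11   11   12   10   14   12   15   16   39   43   44   40   41   44   39   38   43   41   41   46   41   43    8   14   12    5   14    8    3]
 [  13   16    7   14   20   
[... 6455 characters left out ...]
219 217 202 200 183 168 167 157 154 159 161 161 207 229 229 227 226 224 224 224]
 [235 235 235 232 235 237 238 238 238 237 238 237 234 234 229 225 220 196 161 154 157 176 218 228 228 226 226 225 226 226]
 [237 237 236 232 235 238 239 239 239 240 240 239 238 238 236 236 235 227 213 207 207 216 227 229 229 229 229 229 230 229]
 [237 238 237 232 234 237 237 237 237 236 236 235 233 233 232 232 232 231 230 231 231 230 231 231 231 231 232 232 233 233]]
{'n': 176, 'c': array([ 451.9, -307.7]), 'dims': array([44. , 35.2]), 'yaw': np.float64(2.758), 'rect': array([ 452.64 , -307.553,   35.462,   43.836,    1.319]), 'zmed': np.float64(43.4)}
[[449.  206.1]
 [461.6 208.7]
 [458.7 224.5]
 [446.1 221.9]]
```

View pics/ch.png

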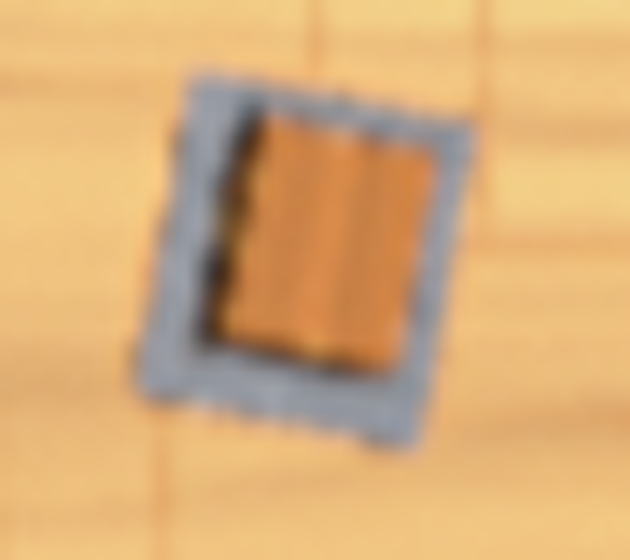

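```bash
python3 -c "
from h import *
f=lambda L:np.array([(430+(x+.5)/14-.5,198+(y+.5)/14-.5) for x,y in L])
t=ray('top',f([(262,115),(440,150),(400,375),(222,338)]),44);m=ray('top',f([(190,75),(472,122),(418,445),(140,395)]),14)
print(t.mean(0),m.mean(0)); print(np.linalg.norm(np.diff(t,axis=0),axis=1),np.linalg.norm(np.diff(m,axis=0),axis=1))
"
```

```text
[ 452.71965423 -309.17869733   44.        ] [ 452.76187547 -311.37815492   14.        ]
[36.36547303 46.73915988 36.27312055] [58.69066157 68.39407069 57.59902424]
```

Request:
move_arm([
  {"tx":-2.4,"ty":0,"tz":2.9,"rx":0,"ry":-0.005,"rz":0,"grip":100},
  {"tx":-2.4,"ty":0,"tz":2.9,"rx":0,"ry":0,"rz":0,"grip":100},
  {"tx":-2.4,"ty":0,"tz":2.9,"rx":0,"ry":0,"rz":0,"grip":100},
  {"tx":-2.4,"ty":0,"tz":2.9,"rx":0,"ry":0,"rz":0,"grip":100},
  {"tx":0,"ty":2,"tz":0,"rx":0,"ry":0,"rz":0,"grip":100},
  {"tx":0,"ty":2,"tz":0,"rx":0,"ry":0,"rz":0,"grip":100},
  {"tx":0,"ty":1.5,"tz":0,"rx":0,"ry":0,"rz":0,"grip":100},
  {"tx":0,"ty":0,"tz":0,"rx":0,"ry":0,"rz":0,"grip":100},
  {"tx":0,"ty":0,"tz":0,"rx":0,"ry":0,"rz":0,"grip":100},
])

```text
t: 21.38
eef_pos: [646.8, 179.1, 84.7]
tcp_rot: [-1.572, 0.0, -1.224]
ft_force: [-0.3, -0.2, 0.5]
opening: 0.999
```

```bash
python3 -c "
from h import *
plan(650,184.3,38,-1.23)
p,d=env.read_camera('scene');np.savez('pics/scene10.npz',p=p,d=d)
cv2.imwrite('pics/s10.png',cv2.resize(p[90:310,160:470],None,fx=2.55,fy=2.55,interpolation=2))
cv2.imwrite('pics/s10c.png',cv2.resize(p[145:175,240:295],None,fx=14,fy=14,interpolation=2))
"
```

```text
t 21.38 at [646.8 179.1  84.7] rot [-1.572  0.    -1.224] op 0.999 F [-0.3 -0.2  0.5] j6 1.4
ry 0.006  tx -0.39 cm  tz 0.47 cm  ty 4.67 cm
```

View pics/s10.png

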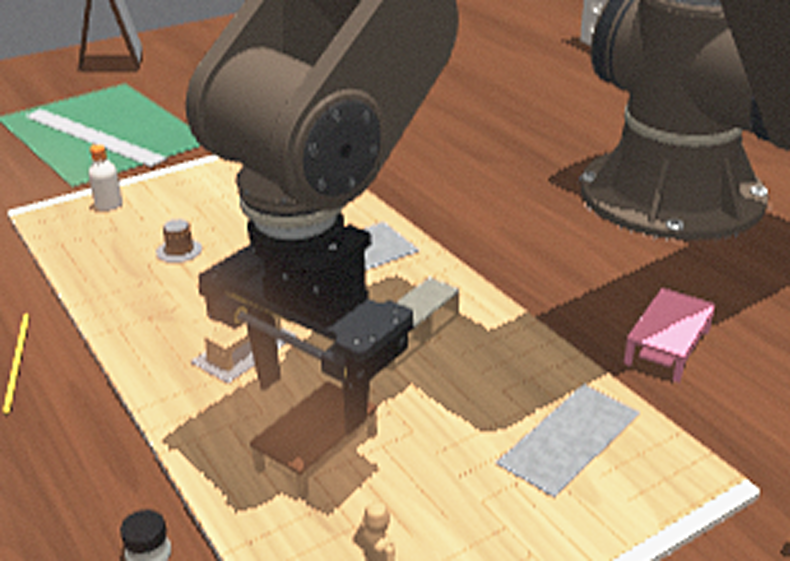

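View pics/s10c.png

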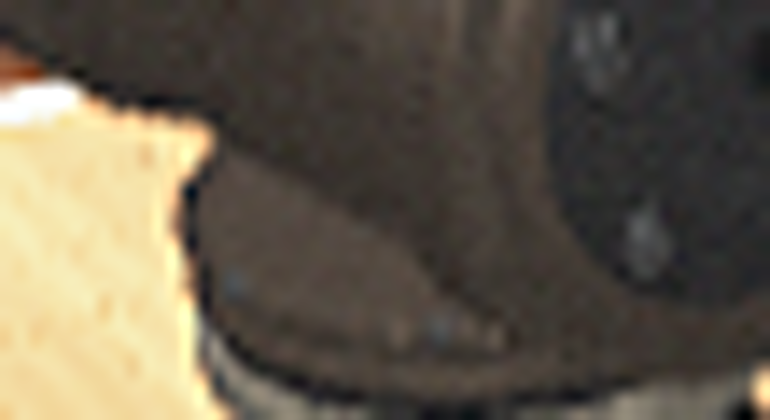

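Jaws are just over the table at mid-length (crop 315,400). Small correction, then descend.

Request:
move_arm([
  {"tx":-0.4,"ty":0,"tz":0.45,"rx":0,"ry":0.006,"rz":0,"grip":100},
  {"tx":0,"ty":1,"tz":0,"rx":0,"ry":0,"rz":0,"grip":100},
  {"tx":0,"ty":1,"tz":0,"rx":0,"ry":0,"rz":0,"grip":100},
  {"tx":0,"ty":1,"tz":0,"rx":0,"ry":0,"rz":0,"grip":100},
  {"tx":0,"ty":1,"tz":0,"rx":0,"ry":0,"rz":0,"grip":100},
  {"tx":0,"ty":0,"tz":0,"rx":0,"ry":0,"rz":0,"grip":100},
  {"tx":0,"ty":0,"tz":0,"rx":0,"ry":0,"rz":0,"grip":100},
])

```text
t: 22.02
eef_pos: [649.5, 185.5, 44.1]
tcp_rot: [-1.573, 0.0, -1.23]
ft_force: [0.4, 0.6, -0.2]
opening: 0.999
```

```bash
python3 -c "
from h import *
plan(650,184.3,38,-1.23)
"
```

```text
t 22.02 at [649.5 185.5  44.1] rot [-1.573  0.    -1.23 ] op 0.999 F [ 0.4  0.6 -0.2] j6 1.41
ry 0.000  tx 0.13 cm  tz 0.01 cm  ty 0.61 cm
```

Request:
move_arm([
  {"tx":0.1,"ty":0.4,"tz":0,"rx":0,"ry":0,"rz":0,"grip":100},
  {"tx":0,"ty":0.2,"tz":0,"rx":0,"ry":0,"rz":0,"grip":85},
  {"tx":0,"ty":0,"tz":0,"rx":0,"ry":0,"rz":0,"grip":72},
  {"tx":0,"ty":0,"tz":0,"rx":0,"ry":0,"rz":0,"grip":64},
  {"tx":0,"ty":0,"tz":0,"rx":0,"ry":0,"rz":0,"grip":55},
  {"tx":0,"ty":0,"tz":0,"rx":0,"ry":0,"rz":0,"grip":50},
  {"tx":0,"ty":0,"tz":0,"rx":0,"ry":0,"rz":0,"grip":50},
  {"tx":0,"ty":0,"tz":0,"rx":0,"ry":0,"rz":0,"grip":50},
])

```text
t: 22.68
eef_pos: [650.3, 184.6, 39.3]
tcp_rot: [-1.571, -0.0, -1.23]
ft_force: [-0.6, -0.9, 1.1]
opening: 0.634
```

Request:
move_arm([
  {"tx":0,"ty":0,"tz":0,"rx":0,"ry":0,"rz":0,"grip":50},
  {"tx":0,"ty":0,"tz":0,"rx":0,"ry":0,"rz":0,"grip":50},
])

```text
t: 22.85
eef_pos: [650.3, 184.7, 39.3]
tcp_rot: [-1.571, -0.0, -1.23]
ft_force: [-0.6, -0.1, 1.9]
opening: 0.629
```

Request:
move_arm([
  {"tx":0,"ty":-1,"tz":0,"rx":0,"ry":0,"rz":0,"grip":50},
  {"tx":0,"ty":-2.5,"tz":0,"rx":0,"ry":0,"rz":0,"grip":50},
  {"tx":0,"ty":-3,"tz":0,"rx":0,"ry":0,"rz":0,"grip":50},
  {"tx":0,"ty":-2,"tz":0,"rx":0,"ry":0.114,"rz":0,"grip":50},
  {"tx":0,"ty":0,"tz":0,"rx":0,"ry":0.114,"rz":0,"grip":50},
  {"tx":0,"ty":0,"tz":0,"rx":0,"ry":0.114,"rz":0,"grip":50},
  {"tx":0,"ty":0,"tz":0,"rx":0,"ry":0,"rz":0,"grip":50},
])

```text
t: 23.43
eef_pos: [650.2, 184.7, 125.2]
tcp_rot: [-1.57, 0.0, -1.577]
ft_force: [0.1, 0.9, -1.3]
opening: 0.629
```

```bash
python3 -c "
from h import *
plan(443.8,-93.1,70,-1.571)
p,d=env.read_camera('scene')
cv2.imwrite('pics/s11.png',cv2.resize(p[90:310,160:470],None,fx=2.55,fy=2.55,interpolation=2))
"
```

```text
t 23.43 at [650.2 184.7 125.2] rot [-1.57   0.    -1.577] op 0.629 F [ 0.1  0.9 -1.3] j6 1.76
ry -0.006  tx 27.78 cm  tz -20.64 cm  ty 5.52 cm
```

View pics/s11.png

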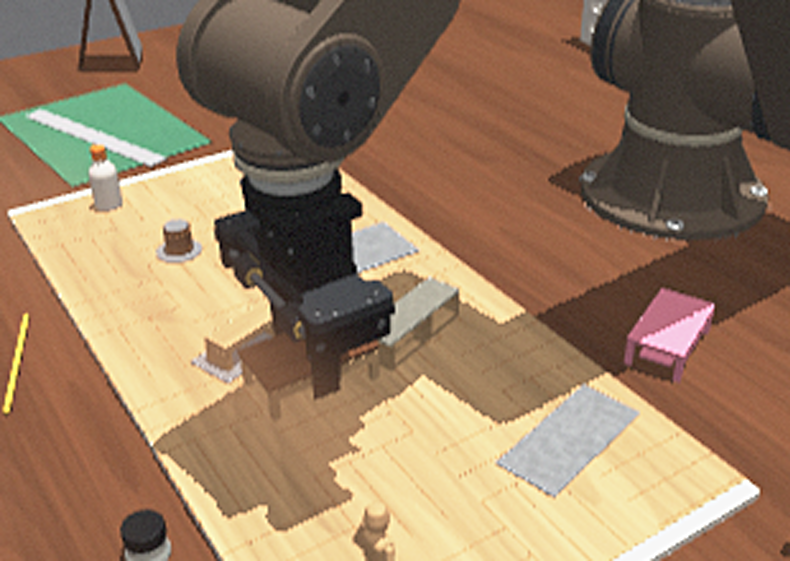

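Request:
move_arm([
  {"tx":1.3,"ty":0,"tz":-1.0,"rx":0,"ry":-0.006,"rz":0,"grip":50},
  {"tx":2.4,"ty":0,"tz":-1.78,"rx":0,"ry":0,"rz":0,"grip":50},
  {"tx":2.4,"ty":0,"tz":-1.78,"rx":0,"ry":0,"rz":0,"grip":50},
  {"tx":2.4,"ty":0,"tz":-1.78,"rx":0,"ry":0,"rz":0,"grip":50},
  {"tx":2.4,"ty":0,"tz":-1.78,"rx":0,"ry":0,"rz":0,"grip":50},
  {"tx":2.4,"ty":0,"tz":-1.78,"rx":0,"ry":0,"rz":0,"grip":50},
  {"tx":2.4,"ty":0,"tz":-1.78,"rx":0,"ry":0,"rz":0,"grip":50},
  {"tx":2.4,"ty":0,"tz":-1.78,"rx":0,"ry":0,"rz":0,"grip":50},
  {"tx":2.4,"ty":0,"tz":-1.78,"rx":0,"ry":0,"rz":0,"grip":50},
  {"tx":2.4,"ty":0,"tz":-1.78,"rx":0,"ry":0,"rz":0,"grip":50},
])

```text
t: 24.32
eef_pos: [480.0, -46.0, 124.3]
tcp_rot: [-1.571, -0.0, -1.561]
ft_force: [0.4, -0.1, -0.5]
opening: 0.628
```

Request:
move_arm([
  {"tx":2.4,"ty":0,"tz":-1.78,"rx":0,"ry":0,"rz":0,"grip":50},
  {"tx":2.4,"ty":0,"tz":-1.78,"rx":0,"ry":0,"rz":0,"grip":50},
  {"tx":0,"ty":1.5,"tz":0,"rx":0,"ry":0,"rz":0,"grip":50},
  {"tx":0,"ty":1.5,"tz":0,"rx":0,"ry":0,"rz":0,"grip":50},
  {"tx":0,"ty":1,"tz":0,"rx":0,"ry":0,"rz":0,"grip":50},
  {"tx":0,"ty":0,"tz":0,"rx":0,"ry":0,"rz":0,"grip":50},
  {"tx":0,"ty":0,"tz":0,"rx":0,"ry":0,"rz":0,"grip":50},
])

```text
t: 24.9
eef_pos: [445.6, -93.3, 84.1]
tcp_rot: [-1.572, 0.0, -1.563]
ft_force: [0.5, 0.1, -0.3]
opening: 0.626
```

```bash
python3 -c "
from h import *
plan(443.8,-93.1,44,-1.572)
"
```

```text
t 24.9 at [445.6 -93.3  84.1] rot [-1.572  0.    -1.563] op 0.626 F [ 0.5  0.1 -0.3] j6 1.21
ry 0.009  tx -0.01 cm  tz -0.18 cm  ty 4.01 cm
```

Request:
move_arm([
  {"tx":0,"ty":1,"tz":-0.18,"rx":0,"ry":0.008,"rz":0,"grip":50},
  {"tx":0,"ty":1,"tz":0,"rx":0,"ry":0,"rz":0,"grip":50},
  {"tx":0,"ty":1,"tz":0,"rx":0,"ry":0,"rz":0,"grip":50},
  {"tx":0,"ty":0.8,"tz":0,"rx":0,"ry":0,"rz":0,"grip":50},
  {"tx":0,"ty":0,"tz":0,"rx":0,"ry":0,"rz":0,"grip":50},
  {"tx":0,"ty":0,"tz":0,"rx":0,"ry":0,"rz":0,"grip":50},
])

```text
t: 25.4
eef_pos: [444.0, -93.2, 46.4]
tcp_rot: [-1.571, -0.0, -1.573]
ft_force: [0.3, -0.4, -0.3]
opening: 0.624
```

```bash
python3 -c "
from h import *
plan(443.8,-93.1,41.5,-1.572)
p,d=env.read_camera('scene')
cv2.imwrite('pics/s12.png',cv2.resize(p[130:240,240:380],None,fx=5,fy=5,interpolation=2))
"
```

```text
t 25.4 at [444.  -93.2  46.4] rot [-1.571 -0.    -1.573] op 0.624 F [ 0.3 -0.4 -0.3] j6 1.22
ry -0.001  tx -0.01 cm  tz -0.02 cm  ty 0.49 cm
```

View pics/s12.png

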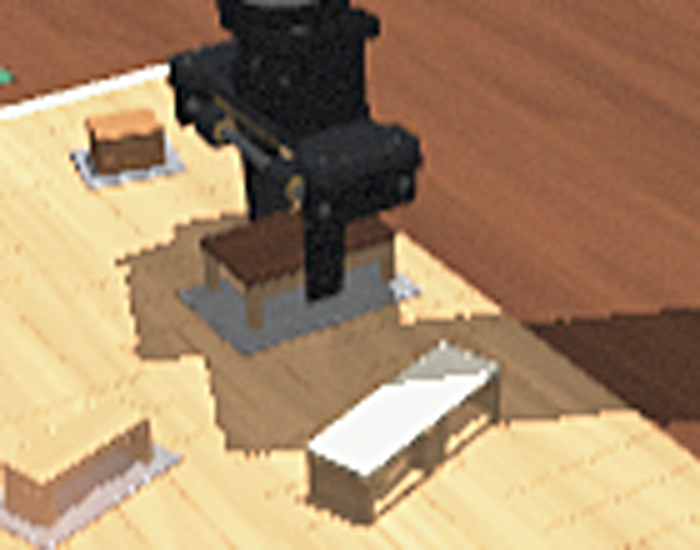

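Table is just above its mat; lower to contact.

Request:
move_arm([
  {"tx":0,"ty":0.2,"tz":0,"rx":0,"ry":0,"rz":0,"grip":50},
  {"tx":0,"ty":0.2,"tz":0,"rx":0,"ry":0,"rz":0,"grip":50},
  {"tx":0,"ty":0.05,"tz":0,"rx":0,"ry":0,"rz":0,"grip":50},
  {"tx":0,"ty":0,"tz":0,"rx":0,"ry":0,"rz":0,"grip":50},
  {"tx":0,"ty":0,"tz":0,"rx":0,"ry":0,"rz":0,"grip":50},
])

```text
t: 25.87
eef_pos: [443.9, -93.3, 41.7]
tcp_rot: [-1.571, -0.0, -1.574]
ft_force: [-0.7, -0.0, -0.7]
opening: 0.629
```

Request:
move_arm([
  {"tx":0,"ty":0.1,"tz":0,"rx":0,"ry":0,"rz":0,"grip":50},
  {"tx":0,"ty":0,"tz":0,"rx":0,"ry":0,"rz":0,"grip":50},
  {"tx":0,"ty":0,"tz":0,"rx":0,"ry":0,"rz":0,"grip":50},
])

```text
t: 26.12
eef_pos: [444.0, -93.3, 41.2]
tcp_rot: [-1.57, -0.0, -1.574]
ft_force: [-1.4, 0.5, 10.4]
opening: 0.629
```

Request:
move_arm([
  {"tx":0,"ty":-0.1,"tz":0,"rx":0,"ry":0,"rz":0,"grip":75},
  {"tx":0,"ty":0,"tz":0,"rx":0,"ry":0,"rz":0,"grip":85},
  {"tx":0,"ty":0,"tz":0,"rx":0,"ry":0,"rz":0,"grip":85},
  {"tx":0,"ty":-2,"tz":0,"rx":0,"ry":0,"rz":0,"grip":85},
  {"tx":0,"ty":-3,"tz":0,"rx":0,"ry":0,"rz":0,"grip":85},
  {"tx":0,"ty":-3,"tz":0,"rx":0,"ry":0,"rz":0,"grip":85},
  {"tx":0,"ty":-3,"tz":1,"rx":0,"ry":0,"rz":0,"grip":85},
  {"tx":0,"ty":0,"tz":2.5,"rx":0,"ry":-0.115,"rz":0,"grip":85},
  {"tx":0,"ty":0,"tz":2.5,"rx":0,"ry":-0.115,"rz":0,"grip":85},
  {"tx":0,"ty":0,"tz":2.5,"rx":0,"ry":-0.115,"rz":0,"grip":85},
])

```text
t: 26.95
eef_pos: [529.3, -85.2, 152.5]
tcp_rot: [-1.569, -0.001, -1.224]
ft_force: [-0.4, -0.2, -0.4]
opening: 0.848
```

```bash
cat > snap.py <<'E'
from h import *
import sys
k=sys.argv[1]
for n,(u0,u1,v0,v1) in dict(top=(190,500,110,260),scene=(160,470,130,350)).items():
  p,d=env.read_camera(n);np.savez(f'pics/{n}{k}.npz',p=p,d=d)
  cv2.imwrite(f'pics/{n}{k}.png',cv2.resize(p[v0:v1,u0:u1],None,fx=2.55,fy=2.55,interpolation=2))
E
python3 snap.py 13; python3 -c "
from h import *
plan(480.1,84.4,110,-1.226)"
```

```text
t 27.05 at [530.6 -84.7 151.6] rot [-1.569e+00 -1.000e-03 -1.224e+00] op 0.849 F [-0.8  0.2 -0.3] j6 0.94
ry 0.002  tx -17.62 cm  tz 0.96 cm  ty 4.16 cm
```

View pics/top13.png

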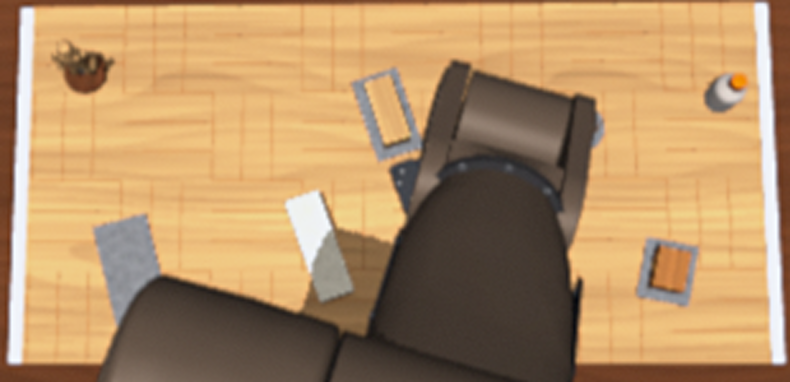

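View pics/scene13.png

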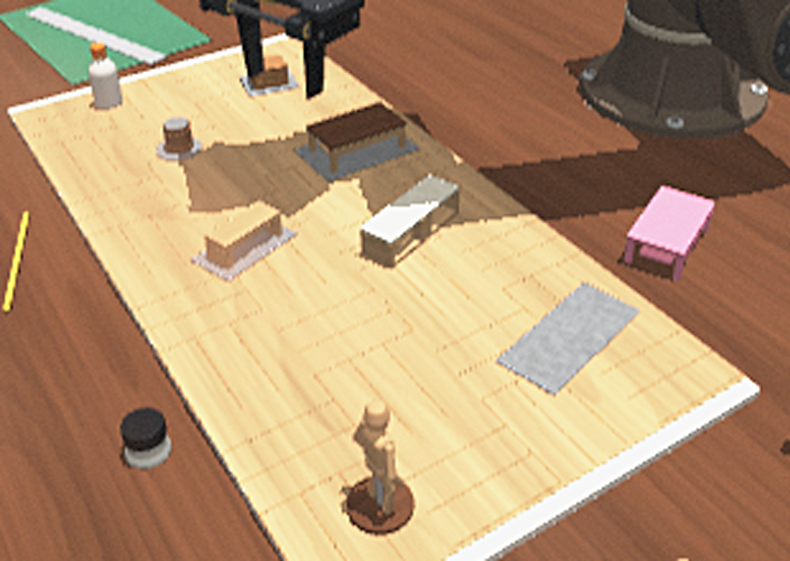

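```bash
python3 -c "
from h import *
a=np.load('pics/top13.npz');p,d=a['p'],a['d']
print('cons',blob('top',p,d,38,62,48,(295,340,175,235)))
print('bench',blob('top',p,d,33,62,44,(322,358,130,175)))
a=np.load('pics/scene13.npz');p,d=a['p'],a['d']
print('cons',blob('scene',p,d,45,62,48,(295,345,180,240)))
print('table',blob('scene',p,d,45,62,50,(275,325,165,200)))
print('tblmat',blob('scene',p,d,0,25,14,(270,330,170,205),lambda h:(h[...,1]<45)))
print('bench',blob('scene',p,d,40,60,44,(230,280,205,242)))
"
```

```text
cons {'n': 584, 'c': array([480. ,  83.8]), 'dims': array([120.4,  40. ]), 'yaw': np.float64(0.347), 'rect': array([4.80408e+02, 8.39260e+01, 1.20042e+02, 3.97030e+01, 3.46000e-01]), 'zmed': np.float64(47.0)}
bench {'n': 290, 'c': array([636.2,   6.2]), 'dims': array([77.7, 32.1]), 'yaw': np.float64(0.306), 'rect': array([6.35778e+02, 5.97700e+00, 7.87110e+01, 3.13470e+01, 3.10000e-01]), 'zmed': np.float64(43.1)}
cons {'n': 427, 'c': array([483.5,  86.3]), 'dims': array([123.3,  42.2]), 'yaw': np.float64(0.352), 'rect': array([4.81597e+02, 8.56160e+01, 1.23419e+02, 4.27420e+01, 3.43000e-01]), 'zmed': np.float64(48.4)}
table {'n': 390, 'c': array([445.1, -90. ]), 'dims': array([106.5,  66.7]), 'yaw': np.float64(0.021), 'rect': array([443.564, -89.46 ,  68.961, 106.519,   1.566]), 'zmed': np.float64(50.4)}
tblmat {'n': 326, 'c': array([454.7, -76.4]), 'dims': array([133.6,  61.4]), 'yaw': np.float64(2.861), 'rect': array([443.622, -90.31 ,  82.888, 128.574,   1.549]), 'zmed': np.float64(14.4)}
bench {'n': 250, 'c': array([639.3,   8.9]), 'dims': array([80.1, 36.1]), 'yaw': np.float64(0.32), 'rect': array([6.38761e+02, 9.21900e+00, 8.02520e+01, 3.71310e+01, 3.08000e-01]), 'zmed': np.float64(44.4)}
```

Request:
move_arm([
  {"tx":-2.9,"ty":0,"tz":0.2,"rx":0,"ry":0,"rz":0,"grip":75},
  {"tx":-2.9,"ty":0,"tz":0.2,"rx":0,"ry":0,"rz":0,"grip":75},
  {"tx":-2.9,"ty":0,"tz":0.2,"rx":0,"ry":0,"rz":0,"grip":75},
  {"tx":-2.9,"ty":0,"tz":0.2,"rx":0,"ry":0,"rz":0,"grip":75},
  {"tx":-2.9,"ty":0,"tz":0.2,"rx":0,"ry":0,"rz":0,"grip":75},
  {"tx":-2.9,"ty":0,"tz":0.1,"rx":0,"ry":0,"rz":0,"grip":75},
  {"tx":0,"ty":2,"tz":0,"rx":0,"ry":0,"rz":0,"grip":75},
  {"tx":0,"ty":2,"tz":0,"rx":0,"ry":0,"rz":0,"grip":75},
  {"tx":0,"ty":1,"tz":0,"rx":0,"ry":0,"rz":0,"grip":75},
  {"tx":0,"ty":0,"tz":0,"rx":0,"ry":0,"rz":0,"grip":75},
])

```text
t: 27.88
eef_pos: [478.4, 82.5, 99.8]
tcp_rot: [-1.575, 0.001, -1.23]
ft_force: [-0.9, 0.3, 0.3]
opening: 0.749
```

```bash
python3 -c "
from h import *
plan(481,84.8,38.5,-1.225)"
```

```text
t 27.88 at [478.4  82.5  99.8] rot [-1.575e+00  1.000e-03 -1.230e+00] op 0.749 F [-0.9  0.3  0.3] j6 1.27
ry -0.005  tx -0.13 cm  tz 0.32 cm  ty 6.13 cm
```

Request:
move_arm([
  {"tx":-0.1,"ty":1,"tz":0.2,"rx":0,"ry":-0.003,"rz":0,"grip":75},
  {"tx":0,"ty":1,"tz":0,"rx":0,"ry":0,"rz":0,"grip":75},
  {"tx":0,"ty":1.2,"tz":0,"rx":0,"ry":0,"rz":0,"grip":75},
  {"tx":0,"ty":1.2,"tz":0,"rx":0,"ry":0,"rz":0,"grip":75},
  {"tx":0,"ty":1,"tz":0,"rx":0,"ry":0,"rz":0,"grip":75},
  {"tx":0,"ty":0,"tz":0,"rx":0,"ry":0,"rz":0,"grip":70},
  {"tx":0,"ty":0,"tz":0,"rx":0,"ry":0,"rz":0,"grip":65},
  {"tx":0,"ty":0,"tz":0,"rx":0,"ry":0,"rz":0,"grip":65},
])

```text
t: 28.55
eef_pos: [481.8, 84.2, 47.9]
tcp_rot: [-1.571, -0.0, -1.226]
ft_force: [0.1, 0.3, -0.0]
opening: 0.659
```

```bash
python3 -c "
from h import *
plan(481,84.8,38.5,-1.225)"
```

```text
t 28.55 at [481.8  84.2  47.9] rot [-1.571 -0.    -1.226] op 0.659 F [ 0.1  0.3 -0. ] j6 1.26
ry -0.001  tx -0.08 cm  tz -0.06 cm  ty 0.94 cm
```

Request:
move_arm([
  {"tx":-0.08,"ty":0.5,"tz":-0.06,"rx":0,"ry":0,"rz":0,"grip":65},
  {"tx":0,"ty":0.4,"tz":0,"rx":0,"ry":0,"rz":0,"grip":65},
  {"tx":0,"ty":0,"tz":0,"rx":0,"ry":0,"rz":0,"grip":55},
  {"tx":0,"ty":0,"tz":0,"rx":0,"ry":0,"rz":0,"grip":47},
  {"tx":0,"ty":0,"tz":0,"rx":0,"ry":0,"rz":0,"grip":40},
  {"tx":0,"ty":0,"tz":0,"rx":0,"ry":0,"rz":0,"grip":32},
  {"tx":0,"ty":0,"tz":0,"rx":0,"ry":0,"rz":0,"grip":30},
  {"tx":0,"ty":0,"tz":0,"rx":0,"ry":0,"rz":0,"grip":30},
  {"tx":0,"ty":0,"tz":0,"rx":0,"ry":0,"rz":0,"grip":30},
  {"tx":0,"ty":0,"tz":0,"rx":0,"ry":0,"rz":0,"grip":30},
])

```text
t: 29.38
eef_pos: [480.9, 84.8, 38.8]
tcp_rot: [-1.571, -0.0, -1.226]
ft_force: [0.2, -0.1, 2.3]
opening: 0.421
```

Request:
move_arm([
  {"tx":0,"ty":-1,"tz":0,"rx":0,"ry":0,"rz":0,"grip":30},
  {"tx":0,"ty":-2.5,"tz":0,"rx":0,"ry":0,"rz":0,"grip":30},
  {"tx":0,"ty":-2.5,"tz":0,"rx":0,"ry":0,"rz":0,"grip":30},
  {"tx":0,"ty":0,"tz":0,"rx":0,"ry":0.078,"rz":0,"grip":30},
  {"tx":0,"ty":0,"tz":0,"rx":0,"ry":0,"rz":0,"grip":30},
])

```text
t: 29.8
eef_pos: [481.3, 84.8, 100.4]
tcp_rot: [-1.568, -0.001, -1.307]
ft_force: [0.3, -0.0, -0.5]
opening: 0.421
```

```bash
python3 snap.py 14; python3 -c "
from h import *
plan(445.8,298,60,-1.304)"
```

```text
t 29.9 at [480.6  84.8  98.9] rot [-1.571 -0.    -1.302] op 0.419 F [-1.1 -0.9 -0.7] j6 1.34
ry 0.002  tx -21.48 cm  tz 2.26 cm  ty 3.89 cm
```

View pics/scene14.png

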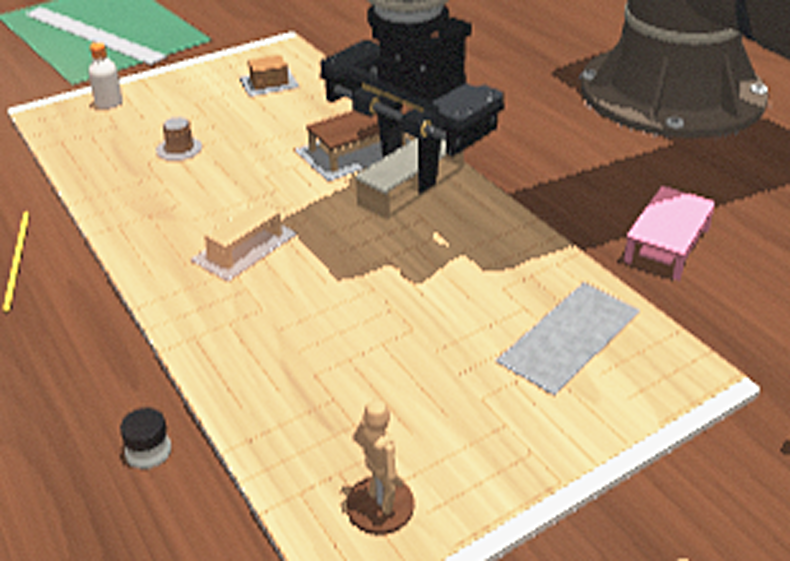

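Request:
move_arm([
  {"tx":-1.5,"ty":0,"tz":0.2,"rx":0,"ry":0,"rz":0,"grip":30},
  {"tx":-2.5,"ty":0,"tz":0.26,"rx":0,"ry":0,"rz":0,"grip":30},
  {"tx":-2.5,"ty":0,"tz":0.26,"rx":0,"ry":0,"rz":0,"grip":30},
  {"tx":-2.5,"ty":0,"tz":0.26,"rx":0,"ry":0,"rz":0,"grip":30},
  {"tx":-2.5,"ty":0,"tz":0.26,"rx":0,"ry":0,"rz":0,"grip":30},
  {"tx":-2.5,"ty":0,"tz":0.26,"rx":0,"ry":0,"rz":0,"grip":30},
  {"tx":-2.5,"ty":0,"tz":0.26,"rx":0,"ry":0,"rz":0,"grip":30},
  {"tx":-2.5,"ty":0,"tz":0.26,"rx":0,"ry":0,"rz":0,"grip":30},
  {"tx":-2.5,"ty":0,"tz":0.26,"rx":0,"ry":0,"rz":0,"grip":30},
  {"tx":0,"ty":0,"tz":0,"rx":0,"ry":0,"rz":0,"grip":30},
])

```text
t: 30.73
eef_pos: [445.2, 301.2, 97.9]
tcp_rot: [-1.572, 0.0, -1.299]
ft_force: [0.3, 0.2, -0.2]
opening: 0.42
```

Request:
move_arm([
  {"tx":0,"ty":1.3,"tz":0,"rx":0,"ry":0,"rz":0,"grip":30},
  {"tx":0,"ty":1.3,"tz":0,"rx":0,"ry":0,"rz":0,"grip":30},
  {"tx":0,"ty":1,"tz":0,"rx":0,"ry":0,"rz":0,"grip":30},
  {"tx":0,"ty":0,"tz":0,"rx":0,"ry":0,"rz":0,"grip":30},
  {"tx":0,"ty":0,"tz":0,"rx":0,"ry":0,"rz":0,"grip":30},
])

```text
t: 31.15
eef_pos: [445.9, 297.7, 62.0]
tcp_rot: [-1.573, -0.001, -1.304]
ft_force: [-0.7, 0.5, 0.3]
opening: 0.419
```

```bash
python3 -c "
from h import *
plan(445.8,298,43,-1.304)"
```

```text
t 31.15 at [445.9 297.7  62. ] rot [-1.573e+00 -1.000e-03 -1.304e+00] op 0.419 F [-0.7  0.5  0.3] j6 1.77
ry 0.000  tx -0.04 cm  tz -0.00 cm  ty 1.90 cm
```

Request:
move_arm([
  {"tx":0,"ty":0.7,"tz":0,"rx":0,"ry":0,"rz":0,"grip":30},
  {"tx":0,"ty":0.7,"tz":0,"rx":0,"ry":0,"rz":0,"grip":30},
  {"tx":0,"ty":0.4,"tz":0,"rx":0,"ry":0,"rz":0,"grip":30},
  {"tx":0,"ty":0,"tz":0,"rx":0,"ry":0,"rz":0,"grip":30},
  {"tx":0,"ty":0,"tz":0,"rx":0,"ry":0,"rz":0,"grip":30},
])

```text
t: 31.57
eef_pos: [446.1, 298.1, 44.4]
tcp_rot: [-1.571, -0.0, -1.304]
ft_force: [-0.3, -0.3, -0.4]
opening: 0.419
```

```bash
python3 -c "
from h import *
plan(445.8,298,41,-1.304)
a=np.load('pics/scene14.npz');p=a['p']
cv2.imwrite('pics/c14.png',cv2.resize(p[145:175,240:295],None,fx=14,fy=14,interpolation=2))"
```

```text
t 31.57 at [446.1 298.1  44.4] rot [-1.571 -0.    -1.304] op 0.419 F [-0.3 -0.3 -0.4] j6 1.77
ry -0.000  tx 0.00 cm  tz -0.03 cm  ty 0.34 cm
```

View pics/c14.png

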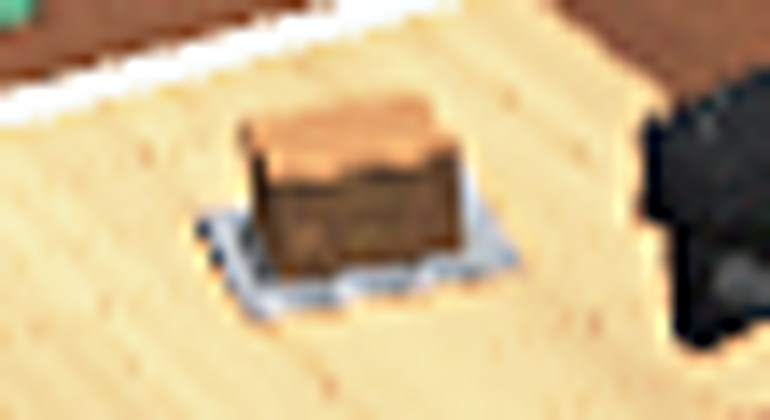

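Request:
move_arm([
  {"tx":0,"ty":0.2,"tz":0,"rx":0,"ry":0,"rz":0,"grip":30},
  {"tx":0,"ty":0.1,"tz":0,"rx":0,"ry":0,"rz":0,"grip":30},
  {"tx":0,"ty":0,"tz":0,"rx":0,"ry":0,"rz":0,"grip":30},
  {"tx":0,"ty":0,"tz":0,"rx":0,"ry":0,"rz":0,"grip":30},
])

```text
t: 31.9
eef_pos: [446.1, 298.2, 41.7]
tcp_rot: [-1.571, -0.0, -1.304]
ft_force: [-0.6, -0.3, -0.4]
opening: 0.418
```

```bash
python3 -c "
from h import *
f=lambda L:np.array([(240+(x+.5)/14-.5,145+(y+.5)/14-.5) for x,y in L])
b=ray('scene',f([(282,276),(462,248)]),14)[:,:2];m=ray('scene',f([(257,315),(515,262),(200,215)]),14)[:,:2]
print(b,m); u=(m[1]-m[0])/np.linalg.norm(m[1]-m[0]);n=np.array([-u[1],u[0]])
print(np.linalg.norm(m[1]-m[0]),[(float((q-m[0])@u),float((q-m[0])@n)) for q in b],[float((m[2]-m[0])@w) for w in(u,n)])"
```

```text
[[ 478.93980146 -301.92612242]
 [ 435.73275363 -289.97776616]] [[ 492.59621832 -287.26896046]
 [ 428.29748713 -276.04405383]
 [ 481.94649426 -342.80655101]]
65.2711679224172 [(10.932315524753694, 16.78733437424327), (55.550446778669006, 12.447453864624908)] [0.9400701400862084, 56.54163823710224]
```

Request:
move_arm([
  {"tx":0,"ty":0.1,"tz":0,"rx":0,"ry":0,"rz":0,"grip":30},
  {"tx":0,"ty":0.05,"tz":0,"rx":0,"ry":0,"rz":0,"grip":30},
  {"tx":0,"ty":0,"tz":0,"rx":0,"ry":0,"rz":0,"grip":30},
  {"tx":0,"ty":0,"tz":0,"rx":0,"ry":0,"rz":0,"grip":30},
])

```text
t: 32.23
eef_pos: [446.2, 298.3, 40.8]
tcp_rot: [-1.57, 0.0, -1.304]
ft_force: [-1.5, -0.3, 8.0]
opening: 0.418
```

Request:
move_arm([
  {"tx":0,"ty":-0.1,"tz":0,"rx":0,"ry":0,"rz":0,"grip":55},
  {"tx":0,"ty":0,"tz":0,"rx":0,"ry":0,"rz":0,"grip":75},
  {"tx":0,"ty":0,"tz":0,"rx":0,"ry":0,"rz":0,"grip":75},
  {"tx":0,"ty":-2,"tz":0,"rx":0,"ry":0,"rz":0,"grip":75},
  {"tx":0,"ty":-3,"tz":0,"rx":0,"ry":0,"rz":0,"grip":75},
  {"tx":0,"ty":-3,"tz":0,"rx":0,"ry":0,"rz":0,"grip":75},
  {"tx":0,"ty":-4,"tz":0,"rx":0,"ry":0,"rz":0,"grip":75},
  {"tx":2,"ty":-1,"tz":-0.3,"rx":0,"ry":0,"rz":0,"grip":75},
  {"tx":3.5,"ty":0,"tz":-0.8,"rx":0,"ry":0,"rz":0,"grip":75},
  {"tx":3.5,"ty":0,"tz":-0.8,"rx":0,"ry":0,"rz":0,"grip":75},
])

```text
t: 33.07
eef_pos: [451.5, 206.0, 172.1]
tcp_rot: [-1.569, -0.0, -1.302]
ft_force: [1.0, 0.0, -0.7]
opening: 0.75
```

Request:
move_arm([
  {"tx":3.5,"ty":0,"tz":-0.8,"rx":0,"ry":0,"rz":0,"grip":75},
  {"tx":3.5,"ty":0,"tz":-0.8,"rx":0,"ry":0,"rz":0,"grip":75},
  {"tx":3.5,"ty":0,"tz":-0.8,"rx":0,"ry":0,"rz":0,"grip":75},
  {"tx":3.5,"ty":0,"tz":-0.8,"rx":0,"ry":0,"rz":0,"grip":75},
  {"tx":3.5,"ty":0,"tz":-0.8,"rx":0,"ry":0,"rz":0,"grip":75},
  {"tx":3.5,"ty":0,"tz":-0.8,"rx":0,"ry":0,"rz":0,"grip":75},
  {"tx":3.5,"ty":0,"tz":-0.8,"rx":0,"ry":0,"rz":0,"grip":75},
  {"tx":3.5,"ty":0,"tz":-0.8,"rx":0,"ry":0,"rz":0,"grip":75},
  {"tx":3.5,"ty":0,"tz":-0.8,"rx":0,"ry":0,"rz":0,"grip":75},
  {"tx":3.5,"ty":0,"tz":-0.8,"rx":0,"ry":0,"rz":0,"grip":75},
])

```text
t: 33.9
eef_pos: [466.3, -154.2, 171.2]
tcp_rot: [-1.571, -0.0, -1.304]
ft_force: [0.5, -0.0, 0.1]
opening: 0.749
```

Request:
move_arm([
  {"tx":3.5,"ty":0,"tz":-0.8,"rx":0,"ry":0,"rz":0,"grip":75},
  {"tx":3.5,"ty":0,"tz":-0.8,"rx":0,"ry":0,"rz":0,"grip":75},
  {"tx":3.5,"ty":0,"tz":-0.8,"rx":0,"ry":0,"rz":0,"grip":75},
  {"tx":3.5,"ty":0,"tz":-0.8,"rx":0,"ry":0,"rz":0,"grip":75},
  {"tx":3.5,"ty":0,"tz":-0.8,"rx":0,"ry":0,"rz":0,"grip":75},
  {"tx":3.5,"ty":0,"tz":-0.8,"rx":0,"ry":0,"rz":0,"grip":75},
  {"tx":3.5,"ty":0,"tz":-0.8,"rx":0,"ry":0,"rz":0,"grip":75},
  {"tx":3.5,"ty":0,"tz":-0.8,"rx":0,"ry":0,"rz":0,"grip":75},
  {"tx":3.5,"ty":0,"tz":-0.8,"rx":0,"ry":0,"rz":0,"grip":75},
  {"tx":3.5,"ty":0,"tz":-0.8,"rx":0,"ry":0,"rz":0,"grip":75},
])

```text
t: 34.73
eef_pos: [481.4, -512.7, 170.9]
tcp_rot: [-1.571, 0.0, -1.304]
ft_force: [0.8, 0.3, -0.2]
opening: 0.747
```

```bash
python3 snap.py 15; python3 -c "
from h import *
plan(445.8,298,60,-1.304)"
```

```text
t 34.83 at [ 480.9 -515.5  170.2] rot [-1.571e+00 -1.000e-03 -1.307e+00] op 0.751 F [-0.2  1.2  0.2] j6 0.39
ry -0.003  tx -79.39 cm  tz 18.07 cm  ty 11.02 cm
```

View pics/scene15.png

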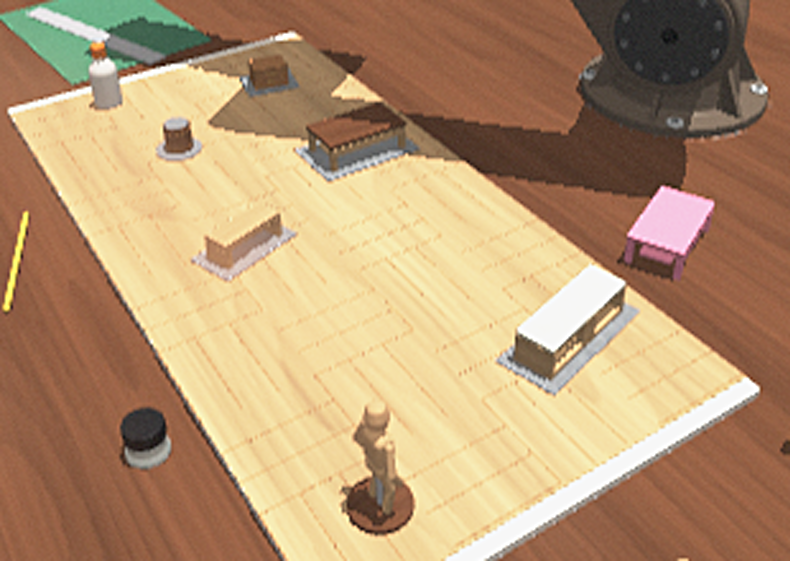

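View pics/top15.png

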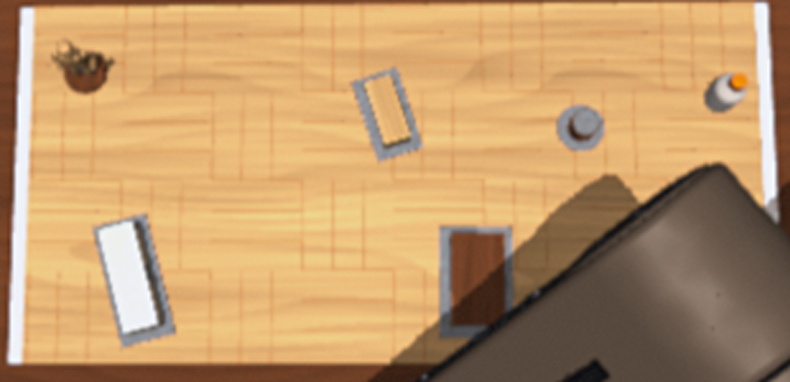

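```bash
python3 -c "
from h import *
a=np.load('pics/top15.npz');p,d=a['p'],a['d']
print('cons',blob('top',p,d,40,62,50,(220,265,185,250)),'mat 444.5,297,.267')
print('table',blob('top',p,d,38,62,50,(355,395,195,245)),'mat 442.1,-94.3')
print('stool',blob('top',p,d,42,62,48,(400,440,140,180),lambda h:(h[...,2]>110)),'mat 619.3 -218.2')
print('bench',blob('top',p,d,35,62,44,(322,362,130,178)),'mat 636.8 5.75 .313')
a=np.load('pics/scene15.npz');p,d=a['p'],a['d']
print('cons',blob('scene',p,d,47,62,50,(350,420,225,290)),'mat 447 298.9 .265')
print('table',blob('scene',p,d,47,62,50,(275,325,165,200)),'mat 443.7 -91.3')
print('stool',blob('scene',p,d,45,62,48,(215,245,170,195)),'mat 623 -214.5')
print('bench',blob('scene',p,d,42,60,44,(230,280,205,242)),'mat 639.8 7.5-9')
print('chest',blob('scene',p,d,41,60,44,(250,285,145,170)),'mat 454.9 -309.9 -0.218')
"
```

```text
cons {'n': 591, 'c': array([445.3, 296.9]), 'dims': array([120.2,  40.5]), 'yaw': np.float64(0.271), 'rect': array([4.45800e+02, 2.96604e+02, 1.20287e+02, 4.06320e+01, 2.68000e-01]), 'zmed': np.float64(48.8)} mat 444.5,297,.267
table {'n': 761, 'c': array([442.6, -92.4]), 'dims': array([103.4,  58.6]), 'yaw': np.float64(3.08), 'rect': array([441.536, -92.16 ,  59.706, 102.218,   1.567]), 'zmed': np.float64(49.2)} mat 442.1,-94.3
stool {'n': 90, 'c': array([ 620.1, -217.7]), 'dims': array([28.8, 26. ]), 'yaw': np.float64(0.631), 'rect': array([ 620.219, -218.141,   30.491,   26.99 ,    0.756]), 'zmed': np.float64(47.6)} mat 619.3 -218.2
bench {'n': 291, 'c': array([636.1,   6.1]), 'dims': array([77.9, 32.1]), 'yaw': np.float64(0.311), 'rect': array([6.36223e+02, 6.22400e+00, 7.77060e+01, 3.13390e+01, 3.07000e-01]), 'zmed': np.float64(42.7)} mat 636.8 5.75 .313
cons {'n': 635, 'c': array([449.4, 299.7]), 'dims': array([122.5,  41.3]), 'yaw': np.float64(0.269), 'rect': array([4.47100e+02, 2.99017e+02, 1.22064e+02, 4.15510e+01, 2.65000e-01]), 'zmed': np.float64(50.3)} mat 447 298.9 .265

[... 183 characters left out ...]
50.4)} mat 443.7 -91.3
stool {'n': 55, 'c': array([ 619.8, -216.1]), 'dims': array([36.1, 27.4]), 'yaw': np.float64(1.396), 'rect': array([ 6.19743e+02, -2.16451e+02,  3.07420e+01,  3.60270e+01,
        2.86000e-01]), 'zmed': np.float64(48.8)} mat 623 -214.5
bench {'n': 225, 'c': array([638.8,   7.5]), 'dims': array([78.3, 34. ]), 'yaw': np.float64(0.328), 'rect': array([6.38014e+02, 7.89400e+00, 7.77580e+01, 3.55490e+01, 3.18000e-01]), 'zmed': np.float64(44.5)} mat 639.8 7.5-9
chest {'n': 80, 'c': array([ 455.3, -306.6]), 'dims': array([48.2, 44.2]), 'yaw': np.float64(0.001), 'rect': array([ 455.674, -306.09 ,   44.661,   46.977,    1.334]), 'zmed': np.float64(44.4)} mat 454.9 -309.9 -0.218
```

Request:
move_arm([
  {"tx":0.1,"ty":0,"tz":-3.3,"rx":0,"ry":0,"rz":0,"grip":75},
  {"tx":0.1,"ty":0,"tz":-3.3,"rx":0,"ry":0,"rz":0,"grip":75},
  {"tx":0.1,"ty":0,"tz":-3.3,"rx":0,"ry":0,"rz":0,"grip":75},
  {"tx":0.1,"ty":0,"tz":-3.3,"rx":0,"ry":0,"rz":0,"grip":75},
  {"tx":0.1,"ty":0,"tz":-3.3,"rx":0,"ry":0,"rz":0,"grip":75},
  {"tx":0.1,"ty":0,"tz":-3.3,"rx":0,"ry":0,"rz":0,"grip":75},
  {"tx":0.1,"ty":0,"tz":-3.3,"rx":0,"ry":0,"rz":0,"grip":75},
  {"tx":0.1,"ty":0,"tz":-3.3,"rx":0,"ry":0,"rz":0,"grip":75},
  {"tx":0.1,"ty":0,"tz":-3.3,"rx":0,"ry":0,"rz":0,"grip":75},
  {"tx":0,"ty":0,"tz":0,"rx":0,"ry":0,"rz":0,"grip":75},
])

```text
t: 35.67
eef_pos: [193.2, -598.9, 171.1]
tcp_rot: [-1.572, 0.0, -1.307]
ft_force: [-0.1, 0.0, 0.7]
opening: 0.749
```

```bash
python3 snap.py 16; python3 -c "
from h import *
plan(453.3,-312,60,-.214)
p=np.load('pics/top16.npz')['p']
A=cv2.resize(p[198:238,430:475],None,fx=8,fy=8,interpolation=2);B=cv2.resize(p[195:247,355:400],None,fx=8,fy=8,interpolation=2)
H=max(A.shape[0],B.shape[0]);q=[cv2.copyMakeBorder(i,0,H-i.shape[0],0,0,0) for i in(A,B)]
cv2.imwrite('pics/ab.png',np.hstack(q))
"
```

```text
t 35.77 at [ 196.9 -597.8  171.1] rot [-1.571  0.    -1.306] op 0.751 F [ 0.1 -0.   0.6] j6 -0.05
ry -1.092  tx 18.98 cm  tz 33.38 cm  ty 11.11 cm
```

View pics/ab.png

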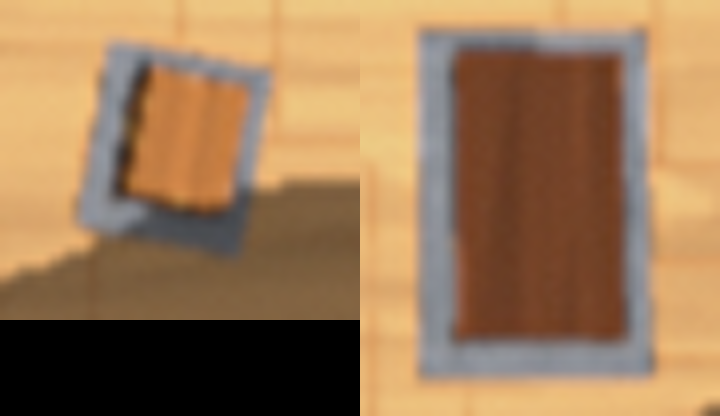

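```bash
python3 -c "
from h import *
g=lambda L,u0,v0,x0=0:np.array([(u0+(x-x0+.5)/8-.5,v0+(y+.5)/8-.5) for x,y in L])
m=ray('top',g([(419,30),(648,30),(654,376),(421,376)],355,195,360),14)[:,:2]
t=ray('top',g([(455,52),(622,52),(626,340),(456,340)],355,195,360),50)[:,:2]
print('table',t.mean(0),m.mean(0),'d',t.mean(0)-m.mean(0))
m=ray('top',g([(107,42),(271,69),(240,257),(78,227)],430,198),14)[:,:2]
t=ray('top',g([(150,66),(250,86),(229,213),(126,191)],430,198),44)[:,:2]
print('chest',t.mean(0),m.mean(0),'d',t.mean(0)-m.mean(0),np.linalg.norm(np.diff(t,axis=0),axis=1),np.linalg.norm(np.diff(m,axis=0),axis=1))
"
```

```text
table [441.37947431 -93.07183087] [442.30851621 -94.916086  ] d [-0.9290419   1.84425513]
chest [ 452.89629434 -309.1220969 ] [ 452.46677048 -311.34066801] d [0.42952386 2.21857111] [35.77187071 46.05636828 36.77029152] [59.71632448 69.62820576 58.78003989]
```

```bash
python3 -c "
from h import *
for n,rs in dict(top=dict(man=(205,240,120,155),glue=(462,490,135,158)),scene=dict(man=(292,328,282,340),glue=(190,212,145,175))).items():
  a=np.load(f'pics/{n}0.npz')['p'].astype(int);b=np.load(f'pics/{n}16.npz')['p'].astype(int)
  for k,(u0,u1,v0,v1) in rs.items(): print(n,k,np.abs(a-b)[v0:v1,u0:u1].mean().round(2))
print(env.state()['qvel'].round(3)); env.job_done()"
```

```text
top man 0.78
top glue 0.8
scene man 1.71
scene glue 1.75
[ 0.042  0.    -0.002  0.003  0.001  0.006]
the job is handed in; nothing more can be done
```

View pics/top16.png

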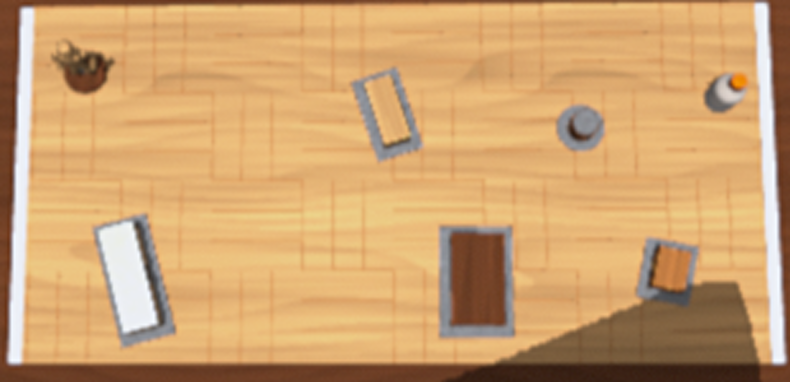

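I took both stacks apart and stood all five pieces upright on their own mats, with the long sides aligned. The order was stool, bench, chest, coffee table, console. The job is handed in at about 36 s, with the arm well clear of the pieces.

**Centring:**
- **Bench and console:** both are within about 1.5 mm of the mat centre, and turned to within about 0.01 rad of the mat by the overhead camera.
- **Stool:** it is within about 1 mm of centre by the overhead camera. The oblique camera read up to 3–4 mm off, but that reading was distorted by the stool's visible side.
- **Coffee table:** the overhead camera puts it about 2 mm off centre towards +y, while the oblique camera shows about 0.5 mm.
- **Chest:** the overhead camera puts it about 2 mm off centre towards +y. The oblique camera disagreed with itself, reading about +3 mm from the top face and about −2.6 mm from the base edge.

I left the coffee table and chest as they were, because 2 mm is small against the 12 mm border.

**Other checks:** nothing toppled. The mannequin and glue bottle look unchanged between the first and last pictures from both cameras. The highest force I saw between moves was about 12 N, as a piece touched its mat.

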